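# Fit the stand-offs on a bent tube, cap it and preset the batch counter

### The job

Get the bent tube in the clamp ready for the first of a batch of 27: slide every aluminium stand-off in the tray onto the tube from its open end and round the bend, until they all sit wholly on the straight length by the clamp, and then push the grey end cap home on the open end. Set the batch counter's two thumbwheels to 27, each figure squarely at the pointers, and leave the other things on the bench alone.

Things in the scene. Friction and masses are not known exactly. Their poses are not given: they have to be found in the camera images.
- clamp_face (a point): Centre of the bent steel tube where it leaves the grey split clamp. The tube (16 mm outside diameter, level, centre line 180 mm above the bench) is held by its closed end in this clamp on a fixed aluminium column; clamp head 52 x 42 x 40 mm. Axes of this point and of the three other tube points are those of the stand: from the clamp the tube runs 106 mm straight along +y
- bend_start (a point): Centre of the tube at the start of its bend, 106 mm from the clamp face. From here it bends level through a quarter circle (centre-line radius 80 mm) from the +y direction of the stand to its -x direction
- bend_end (a point): Centre of the tube at the far end of the bend; from here it runs 48 mm straight along the stand's -x to its open end
- tube_end (a point): Centre of the tube's open end, slightly tapered for about 5 mm; parts go on here moving along the stand's +x
- end_cap_c (a point): Centre of the loose grey plastic end cap, a square block 40 mm long (its x) x 30 x 30 mm lying in the kit tray, centre 15 mm above its underside. Blind round bore, 20 mm diameter and 32 mm deep, along x, open at the +x end face, so with the cap fully home its centre lies 12 mm inside the tube's open end. 30 g
- tens_top (a point): Topmost point of the left (tens) thumbwheel of the batch counter, a fixed grey box 76 x 78 mm with two wheels (60 mm diameter, 24 mm wide, axes level, 34 mm apart) standing 15 mm proud of it, tops 70 mm above the bench. The point's -x is the counter's front, its y the wheels' axis. White pointer marks beside the wheels lie on the front slope, 50 degrees forward of the top
- units_top (a point): Topmost point of the right (units) thumbwheel, same axes
- wheel_tens (a joint): Angle of the tens wheel: figure k stands at the white pointers when it reads 0.6283 k (0 to 9, with stops beyond 0 and 9). Rolling the top of the wheel towards the counter's back (+x) raises the figure, towards its front lowers it. No clicks; light friction holds it where it is left (0.02 N m, 0.7 N at the rim), so a fingertip resting on it with a few newtons drags it round
- wheel_units (a joint): Angle of the units wheel, same as for the tens wheel
- kit_tray: Fixed shallow black tray at the front of the bench holding the stand-offs and the cap in four pockets side by side along its y, 78 mm apart; 56 x 318 mm, floor 2 mm above the bench, front and back walls 14 mm and the low dividers 8 mm above the bench; origin under its centre
- tube_stand: The stand of the bent tube: origin on the bench directly below the clamp-face point, axes as for that point. Base plate 74 x 90 mm below and behind the clamp. A low feed track (47 mm high, its stop block 70 mm) runs between the kit tray and the stand; a tall arbor press stands to the right of both, so come in from the front left, and cross the tube only above it
- standoff_0_c (a point): Bore centre of a loose aluminium stand-off (pillow block: bored boss on a foot) in the kit tray; None if absent. Bore axis x, 20 mm diameter, right through, centre 20 mm above the underside; both ends alike. Foot 32 mm long in x, boss 24 mm; flat sides 36 mm apart in y, from the foot to 30 mm up; 36 mm high, about 110 g. On the tube it hangs level, its centre 2 mm below the tube centre line
- standoff_1_c (a point): Bore centre of a loose aluminium stand-off (pillow block: bored boss on a foot) in the kit tray; None if absent. Bore axis x, 20 mm diameter, right through, centre 20 mm above the underside; both ends alike. Foot 32 mm long in x, boss 24 mm; flat sides 36 mm apart in y, from the foot to 30 mm up; 36 mm high, about 110 g. On the tube it hangs level, its centre 2 mm below the tube centre line
- standoff_2_c (a point): Bore centre of a loose aluminium stand-off (pillow block: bored boss on a foot) in the kit tray; None if absent. Bore axis x, 20 mm diameter, right through, centre 20 mm above the underside; both ends alike. Foot 32 mm long in x, boss 24 mm; flat sides 36 mm apart in y, from the foot to 30 mm up; 36 mm high, about 110 g. On the tube it hangs level, its centre 2 mm below the tube centre line
- dial_gauge: The dial gauge, a loose bystander 116 x 59 x 26 mm lying under the tube
- seal_box: The seal box, a loose bystander, 50 x 82 x 34 mm; origin under its centre
- parts_jar: The jar of seals, a loose bystander, 65 x 65 x 60 mm; origin under its centre
- wood_offcut: The wooden offcut, a loose bystander, 45 x 85 x 22 mm; origin under its centre
- standoff_0: The same stand-off, origin under the middle of its foot
- standoff_1: The same stand-off, origin under the middle of its foot
- standoff_2: The same stand-off, origin under the middle of its foot
- end_cap: The same cap, origin under its centre

How it is judged:
By the outcome, as a careful person would: the job done as asked, in the order asked, and still so for the second after the job is handed in, with the robot touching nothing.
Of standoff_0, standoff_1, standoff_2 only 2 to 3 are there at a start; the rules pass over those that are not, and their reading is None.
At some moment in a run one of standoff_0, standoff_1, standoff_2 may be knocked a few centimetres aside while the robot is not near it.
Once in a run the grip may slacken for a moment while it holds something.
It also fails if it takes over 210 s, if anything falls off the work surface, if the arm or the gripper's body presses on something with over 40 N, if the wrist force passes 120 N, or if a joint passes its speed limit or range.

### The arm

A 6-joint arm with a two-finger parallel gripper is mounted at the origin on a cart in front of the work surface, level with it; the furniture and walls round the work are solid. World frame = base frame: x ahead of the robot, y to its left, z up, the work surface at z = 0. Lengths are in m, angles in rad, forces in N, time in s.
With the tool pointing down it reaches from about 0.325 to 0.875 m from the base axis. Payload 4.4 kg.
Tool frame: the origin (TCP) lies on the centre line of the jaws, within the pads' length; the fingertips stand 14 mm ahead of it and the grasp point (between the pads) lies 5 mm behind it; z points along the fingers, y is the direction in which the jaws open and shut (so a half turn about z gives the same grasp; the last joint's range is limited). The gripper opens to 85 mm and grips with 20 to 120 N. Pads are 22 mm wide; open, the fingers measure 114 mm over their backs; the gripper's body (76 mm by 85 mm) begins 54 mm behind the grasp point. The pads swing forward as they close: fully open they stand 13 mm farther back than shut.
Start: joints at [1.087, 0.207, 1.542, -0, 1.393, -0.15], TCP at [0.188, 0.543, 0.245] pointing down, gripper open.
Joint ranges: [-2.73, 2.73], [-0.86, 2.22], [0.23, 2.46], [-1.11, 4.25], [0.08, 2.63], [-2.82, 2.82]. Speed limits (rad/s): [2.79, 2.79, 3.14, 3.14, 3.14, 3.14].

### API

Orientations are given as a unit quaternion [x, y, z, w].
In Python, from workcell import readout, vision, ctrl gives the robot as it stands.
- The arm moves only by the tool send_rows, never from a script. Its argument "moves" is a list of rows, each an object of numbers: "grip": the closure, from -1 (fully open) to 1 (shut); "dx", "dy", "dz": the shift along the tool's x, y, z in mm; "turn": the turn about the tool's z in rad. A call has 1 to 20 rows; each row shifts and turns the commanded pose from where the row before left it, along the tool's axes as they then stand; what a row does not reach is not made up. A row lasts 1/12 s, in which the tool goes at most 41.7 mm and 7.16 degrees, less where a joint would pass 70% of its speed; a pose out of reach is approached as far as the arm can. A call is refused whole if a number of a shift passes 41.7 or a number of a turn 0.125, either way. A call with a gripper value outside its range is refused whole. The fingers move at their own pace and stop on an object; the grip force is fixed at half the most. Time passes only in rows, so rows that do not move let the fingers close. It gives the time, the measured TCP pose, the force and the opening at its end, in the units of the state.
- readout.get_state(): the state, without advancing time (a new reading comes with each control period).
- vision.camera(name): name is "scene" or "top"; returns (picture, depth): 400x640x3 uint8, red, green, blue; 400x640 float32, m along the optical axis (not along the pixel's ray), 0 where there is no reading.
- vision.get_calibration(name): a dict with "fx", "fy", "cx", "cy" (pixels), "R" (3x3) and "t" (3): a world point X has camera coordinates R X + t. Camera axes: x right, y down, z forward; pixel columns grow to the right and rows downward; lengths in m; the calibration is good to about 2 mm. A picture is of the moment at which its call begins. get_calibration takes no time and is no camera call.
- ctrl.sign_off(): hands the job in, once; it reports no verdict.
The state is a dict: "clock": time; "joint_pos": joint angles; "dq": joint speeds; "tau": joint torques, N m; "position": TCP position; "eef_rot": TCP orientation; "force": force on the tool from outside, world axes, zero at the start; "moment": the same for the moment, N m; "grip_width": finger opening in m.
Only numpy, scipy, OpenCV 4.12 (cv2) and the standard library are available. Lean on these libraries where they do the work, as an engineer would, in place of code of your own. Each camera call takes 0.05 s, during which the arm holds its last target. There are 200 camera calls.

## Working session

There is one attempt and no reset: what is moved stays moved. The work goes in short steps, Python scripts to look and compute and a tool call to move; the robot and the scene stay as the last step left them, time stands still between calls to the robot, and variables do not carry over. Pictures are saved under pics/ and viewed, about 12 in all and at most 16, crops included, and the job is handed in when it is done.

Besides the shell and the picture viewer there is one more tool, called after "Call:" as name(argument=value, ...) on one line, values as JSON. send_rows: Moves the arm, as the interface text tells. Its arguments: {"type":"object","properties":{"moves":{"type":"array"}},"required":["moves"]}

```bash
ls; mkdir -p pics; python3 - <<'E'
from workcell import readout, vision
import cv2,numpy as np
print(readout.get_state())
for n in("scene","top"):
    p,d=vision.camera(n); c=vision.get_calibration(n); print(n,{k:np.round(v,4).tolist() for k,v in c.items()})
    np.savez(f"{n}0.npz",p=p,d=d)
    cv2.imwrite(f"pics/{n}0.png",p[:,:,::-1])
E
```

```text
pics
{'clock': 0.0, 'joint_pos': array([ 1.08753119e+00,  2.07425543e-01,  1.54297685e+00,  1.68206470e-05,
        1.39349175e+00, -1.50453355e-01]), 'dq': array([ 0.00081396, -0.00053865, -0.00077633,  0.00044048, -0.00128815,
        0.00111021]), 'tau': array([ 6.76498003e-04, -3.83038759e+01, -2.91596425e+01, -2.44692474e-04,
        1.05117046e-02, -1.11123552e-05]), 'position': array([0.18749038, 0.54279999, 0.24411172]), 'eef_rot': array([ 1.65640330e-01,  9.86185559e-01, -1.09087767e-03, -3.66417181e-04]), 'force': array([-0.01251514,  0.08483454,  0.10198039]), 'moment': array([-0.01477282, -0.03454822, -0.03070657]), 'grip_width': 0.08510113095859496}
scene {'fx': 376.1379, 'fy': 376.1379, 'cx': 320.1016, 'cy': 189.7092, 'R': [[-0.867, -0.4983, -0.0039], [-0.2398, 0.4241, -0.8733], [0.4369, -0.7562, -0.4871]], 't': [0.5366, 0.1869, 0.8363]}
top {'fx': 435.6833, 'fy': 435.6833, 'cx': 318.7415, 'cy': 201.9471, 'R': [[0.0207, -0.9998, 0.0026], [-0.9835, -0.0208, -0.1797], [0.1797, 0.0012, -0.9837]], 't': [0.097, 0.581, 1.3496]}
```

View pics/scene0.png

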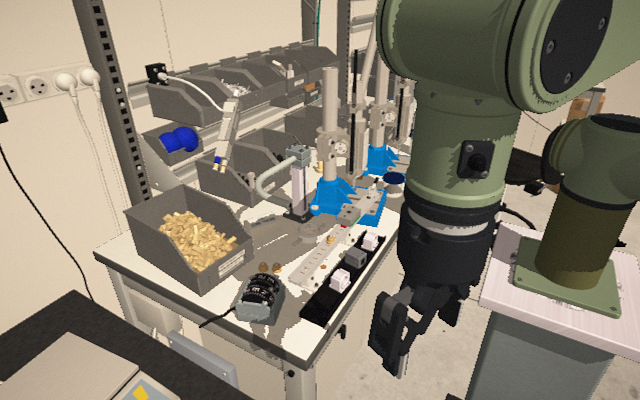

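View pics/top0.png

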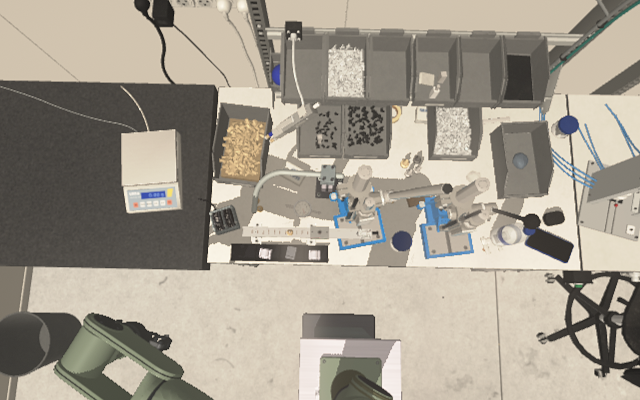

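```bash
cat > h.py <<'E'
import numpy as np,cv2
from workcell import readout, vision
def unproj(n,u,v,z=None,d=None):
    c=vision.get_calibration(n);R=np.array(c["R"]);t=np.array(c["t"])
    r=np.array([(u-c["cx"])/c["fx"],(v-c["cy"])/c["fy"],1.]);o=-R.T@t;w=R.T@r
    if d is not None: return o+w*d
    return o+w*(z-o[2])/w[2]
def proj(n,X):
    c=vision.get_calibration(n);p=np.array(c["R"])@np.array(X)+np.array(c["t"])
    return c["fx"]*p[0]/p[2]+c["cx"],c["fy"]*p[1]/p[2]+c["cy"]
def snap(n,tag):
    p,d=vision.camera(n);np.savez(f"{tag}.npz",p=p,d=d);return p,d
def crop(p,x0,y0,x1,y1,s,fn):
    cv2.imwrite(f"pics/{fn}.png",cv2.resize(p[y0:y1,x0:x1,::-1],None,fx=s,fy=s,interpolation=cv2.INTER_CUBIC))
E
python3 - <<'E'
from h import *
t=np.load("top0.npz");s=np.load("scene0.npz")
crop(t['p'],205,155,365,270,5,"topc");crop(s['p'],230,130,430,330,4,"scenec")  
E
python3 - <<'E'
import cv2;a=cv2.imread('pics/scenec.png');cv2.imwrite('pics/scenec.png',a[:600])
E
```

```text
(no output)
```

View pics/topc.png

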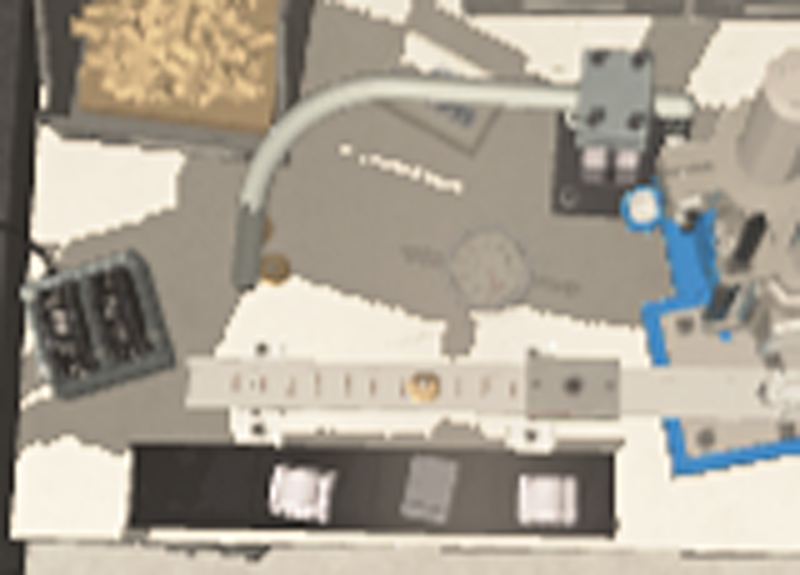

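```bash
cat >> h.py <<'E'
def cloud(n,f):
    c=vision.get_calibration(n);d=f['d'];v,u=np.mgrid[:400,:640]
    P=np.stack([(u-c["cx"])/c["fx"]*d,(v-c["cy"])/c["fy"]*d,d],-1)
    return (P-np.array(c["t"]))@np.array(c["R"])   # R^T (P-t)
E
python3 - <<'E'
from h import *
np.set_printoptions(precision=4,suppress=True)
f=np.load("top0.npz");W=cloud("top",f)
def at(x,y): return (205+x/5,155+y/5)
# tube pixels
u0,v0=int(at(230,70)[0]),155
sub=W[165:216,245:330].reshape(-1,3);m=(sub[:,2]>.17)&(sub[:,2]<.2);T=sub[m]
print(len(T),T.min(0),T.max(0))
for y in np.arange(T[:,1].min(),T[:,1].max(),.02):
    k=T[(T[:,1]>=y)&(T[:,1]<y+.02)]
    if len(k):print(k.mean(0),np.ptp(k[:,0]),k[:,2].max(),len(k))
print('along x')
for x in np.arange(T[:,0].min(),T[:,0].max(),.02):
    k=T[(T[:,0]>=x)&(T[:,0]<x+.02)&(T[:,1]>T[:,1].max()-.06)]
    if len(k):print(k.mean(0),np.ptp(k[:,1]),k[:,2].max(),len(k))
for nm,(x,y),z in [("so_a",(302,493),.038),("cap",(430,488),.032),("so_b",(548,497),.038),("trayTL",(133,447),.014),("trayTR",(614,447),.014),("trayBL",(131,525),.014),("trayBR",(613,532),.014),("clampTL",(583,50),.2),("clampTR",(652,55),.2),("cntTL",(28,290),.055),("cntTR",(135,255),.055),("cntBR",(172,355),.055),("cntBL",(70,395),.055)]:
    u,v=at(x,y);print(nm,unproj("top",u,v,z=z),W[int(v),int(u)])
# tops of parts
sub=W[240:266,228:330].reshape(-1,3)
for nm,yl in [("a",(.0,1)),]:
    m=(sub[:,2]>.026)&(sub[:,2]<.05);Q=sub[m];
    import scipy.cluster.vq as vq
    c,l=vq.kmeans2(Q,Q[np.argsort(Q[:,1])[[5,len(Q)//2,-5]]],minit='matrix')
    for i in range(3):
        q=Q[l==i];print(c[i],len(q),q.min(0),q.max(0),cv2.minAreaRect((q[:,:2]*1000).astype(np.float32)))
E
```

```text
617 [0.521  0.0799 0.1722] [0.6631 0.3052 0.1999]
[0.6327 0.0884 0.1947] 0.04943097904981886 0.19994392978256006 68
[0.6365 0.1085 0.1905] 0.04910864853506802 0.1999378786355925 57
[0.6404 0.1306 0.1868] 0.014114048001603763 0.1918333602894242 35
[0.6415 0.1501 0.1851] 0.016585096606242633 0.1936291845154953 34
[0.6421 0.1684 0.1868] 0.014165243766070756 0.19139332349574747 37
[0.643  0.19   0.1862] 0.015602542881687498 0.19141273310675924 38
[0.6442 0.2097 0.1862] 0.015242928305525538 0.19187452547336864 38
[0.6425 0.2308 0.1863] 0.018078957355215697 0.1952673746930614 40
[0.6358 0.2503 0.1869] 0.0223346443601683 0.1919645036898804 39
[0.6207 0.2709 0.1858] 0.039135999960026924 0.19292121602650097 57
[0.5697 0.292  0.1861] 0.09797888327833615 0.1928915855257038 144
[0.5509 0.3022 0.1849] 0.07290504220395821 0.19020811454624229 30
along x
[0.5303 0.2972 0.185 ] 0.015077174043585051 0.19053641719568543 39
[0.5511 0.2962 0.1858] 0.01592016601509222 0.19134950361294317 38
[0.571  0.295  0.1865] 0.017062210840053216 0.19075696546256868 37
[0.5914 0.2907 0.1855] 0.021887859154085865 0.192
[... 719 characters left out ...]
] [0.5356 0.4564 0.0523]
cntTR [0.5593 0.3868 0.055 ] [0.5612 0.3891 0.0437]
cntBR [0.4954 0.3596 0.055 ] [0.4996 0.3673 0.0204]
cntBL [0.4685 0.4229 0.055 ] [0.4732 0.4332 0.0097]
[0.4146 0.1221 0.0342] 89 [0.4031 0.1046 0.0265] [0.4264 0.1399 0.0418] ((414.7676696777344, 122.43963623046875), (23.07123374938965, 35.20350646972656), 1.1768478155136108)
[0.4185 0.1969 0.0313] 116 [0.3988 0.1788 0.0261] [0.4402 0.2136 0.0377] ((418.7044677734375, 196.80484008789062), (29.754234313964844, 39.827850341796875), 77.89617156982422)
[0.4157 0.2793 0.0349] 83 [0.4032 0.2617 0.0262] [0.4289 0.2975 0.0436] ((415.72528076171875, 280.158203125), (36.246829986572266, 23.54586410522461), 81.56315612792969)
```

View pics/scenec.png

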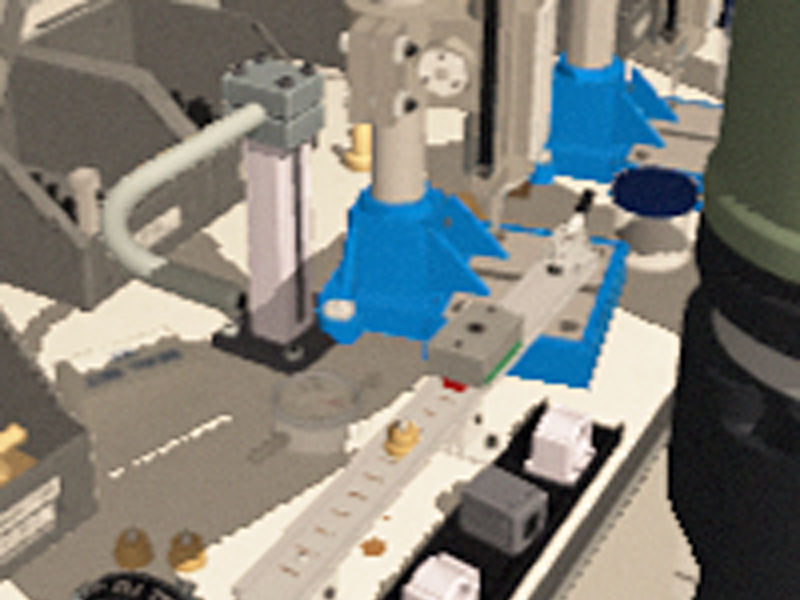

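```bash
cat >> h.py <<'E'
def cl(s):  # centre line in stand axes, s in m from clamp
    s=np.atleast_1d(s);a=np.clip((s-.106)/.08,0,np.pi/2)
    y=np.minimum(s,.106)+.08*np.sin(a);x=-.08*(1-np.cos(a))-np.maximum(0,s-.106-.08*np.pi/2)
    return np.stack([x,y],-1)
E
python3 - <<'E'
from h import *
from scipy.optimize import least_squares
from scipy.spatial import cKDTree
np.set_printoptions(precision=4,suppress=True)
L=.106+.08*np.pi/2+.048
C=cl(np.linspace(.005,L,600))
def w(p):
    c,s=np.cos(p[2]),np.sin(p[2]);return np.c_[C@np.array([[c,s],[-s,c]])+p[:2],np.full(len(C),p[3])]
for n in("top","scene"):
    W=cloud(n,np.load(n+"0.npz")).reshape(-1,3)
    p=np.array([.6385,.103,-.05,.18])
    for it in range(5):
        d=cKDTree(w(p)).query(W)[0];Q=W[(d<(.016 if it<2 else .012))&(d>.003)]
        r=least_squares(lambda p:cKDTree(w(p)).query(Q)[0]-.008,p,loss='soft_l1',f_scale=.001);p=r.x
    print(n,p,len(Q),np.abs(r.fun).mean(),"end",w(p)[-1],"bend_end",w(p)[-int(600*.048/L)])
f=np.load("scene0.npz");crop(f['p'],225,255,300,330,8,"cnt")
W=cloud("top",np.load("top0.npz"));s=W[195:240,205:245].reshape(-1,3);s=s[s[:,2]>.06];print(len(s),s.mean(0),s.max(0))
for k in s[np.argsort(-s[:,2])][:25]:print(k)
E
```

```text
top [ 0.641   0.107  -0.0436  0.1805] 506 0.0013800362580478713 end [0.5213 0.2984 0.1805] bend_end [0.5675 0.2964 0.1805]
scene [ 0.6345  0.1031 -0.0574  0.1815] 652 0.0007532211522375698 end [0.5174 0.2962 0.1815] bend_end [0.5636 0.2935 0.1815]
238 [0.5129 0.406  0.101 ] [0.5483 0.4477 1.4317]
[0.3269 0.1075 1.4317]
[0.3269 0.1075 1.4317]
[0.3269 0.1075 1.4317]
[0.3269 0.1075 1.4317]
[0.3269 0.1075 1.4317]
[0.3269 0.1075 1.4317]
[0.5264 0.4058 0.077 ]
[0.5233 0.409  0.076 ]
[0.5167 0.4244 0.0755]
[0.5271 0.3874 0.0752]
[0.5198 0.431  0.0751]
[0.5366 0.3911 0.075 ]
[0.5174 0.3995 0.0748]
[0.5175 0.3932 0.0747]
[0.5208 0.3903 0.0744]
[0.5047 0.402  0.0741]
[0.5268 0.4096 0.074 ]
[0.5239 0.3969 0.0739]
[0.5232 0.4316 0.0735]
[0.524  0.3938 0.0735]
[0.5136 0.4373 0.0733]
[0.5104 0.4371 0.0732]
[0.5306 0.388  0.0729]
[0.5075 0.4276 0.0727]
[0.5209 0.4001 0.0725]
```

View pics/cnt.png

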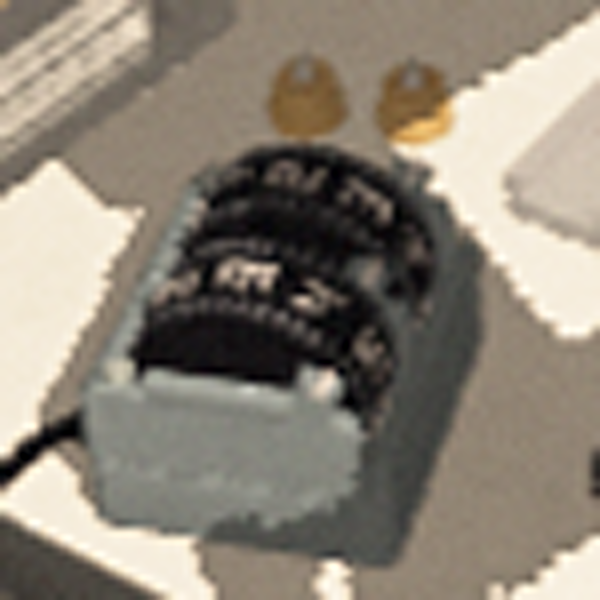

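```bash
cat >> h.py <<'E'
from scipy.spatial.transform import Rotation as Ro
def go(tx,ty,tz,yx=None):
    """remaining move: turn first (tool-x heading yx in deg), then shift in mm in turned axes"""
    s=readout.get_state();R=Ro.from_quat(s["eef_rot"]).as_matrix();h=np.degrees(np.arctan2(R[1,0],R[0,0]))
    yx=h if yx is None else yx
    tr=-((yx-h+180)%360-180);a=np.radians(yx);ex=np.array([np.cos(a),np.sin(a)]);ey=np.array([np.sin(a),-np.cos(a)])
    d=np.array([tx,ty])-s["position"][:2]
    print("t%.2f pos %s head %.2f tilt %.3f F %s M %s w %.4f"%(s["clock"],np.round(s["position"],4),h,R[2,2],np.round(s["force"],1),np.round(s["moment"],2),s["grip_width"]))
    print("turn %.4f rad dx %.1f dy %.1f dz %.1f  j6 %.2f"%(np.radians(tr),1e3*d@ex,1e3*d@ey,1e3*(s["position"][2]-tz),s["joint_pos"][5]))
E
python3 -c "
from h import *
go(.414,.279,.10,171.6)"
```

```text
t0.10 pos [0.1875 0.5429 0.2442] head 160.93 tilt -1.000 F [ 0.6 -0.1  0.6] M [-0.07 -0.05 -0.01] w 0.0854
turn -0.1862 rad dx -262.6 dy -228.0 dz 144.2  j6 -0.15
```

Call:
send_rows(moves=[{"turn": -0.093, "grip": -0.18}, {"turn": -0.093, "grip": -0.18}, {"dx": -21.9, "dy": -19, "dz": 12, "grip": -0.18}, {"dx": -21.9, "dy": -19, "dz": 12, "grip": -0.18}, {"dx": -21.9, "dy": -19, "dz": 12, "grip": -0.18}, {"dx": -21.9, "dy": -19, "dz": 12, "grip": -0.18}, {"dx": -21.9, "dy": -19, "dz": 12, "grip": -0.18}, {"dx": -21.9, "dy": -19, "dz": 12, "grip": -0.18}, {"dx": -21.9, "dy": -19, "dz": 12, "grip": -0.18}, {"dx": -21.9, "dy": -19, "dz": 12, "grip": -0.18}, {"dx": -21.9, "dy": -19, "dz": 12, "grip": -0.18}, {"dx": -21.9, "dy": -19, "dz": 12, "grip": -0.18}, {"dx": -21.9, "dy": -19, "dz": 12, "grip": -0.18}, {"dx": -21.9, "dy": -19, "dz": 12, "grip": -0.18}, {"grip": -0.18}, {"grip": -0.18}, {"grip": -0.18}])

```text
validation failed for argument at $.mo...
```

```bash
python3 - <<'E'
from h import *
go(.414,.279,.021,171.6)
p,d=snap("scene","s1");p2,d2=snap("top","t1")
a=cv2.resize(p[120:320,240:440],None,fx=3,fy=3,interpolation=2)[:,:,::-1]
b=cv2.resize(p2[215:285,230:296],None,fx=3,fy=3,interpolation=2)[:,:,::-1]
cv2.imwrite("pics/s1.png",a)
cv2.imwrite("pics/t1.png",cv2.resize(p2[190:285,215:345],None,fx=6,fy=6,interpolation=2)[:,:,::-1])
for tip in ([0,.0],):
    for off in (-1,1):
        s=readout.get_state();R=Ro.from_quat(s["eef_rot"]).as_matrix()
        X=s["position"]+R@np.array([0,off*s["grip_width"]/2,.014]);print(X,proj("scene",X),proj("top",X))
E
```

```text
t0.10 pos [0.1875 0.5429 0.2442] head 160.93 tilt -1.000 F [ 0.6 -0.1  0.6] M [-0.07 -0.05 -0.01] w 0.0854
turn -0.1862 rad dx -262.6 dy -228.0 dz 223.2  j6 -0.15
[0.17364081 0.50260442 0.23059059] (np.float64(440.819792315728), np.float64(330.36306707307904)) (np.float64(167.2932264848542), np.float64(337.18474779909843))
[0.20158179 0.58344893 0.23046403] (np.float64(391.3029666907136), np.float64(376.97624948194175)) (np.float64(137.829373872661), np.float64(325.62755219934235))
```

Call:
send_rows(moves=[{"dx": 0, "dy": 0, "dz": 0, "turn": -0.093, "grip": -0.18}, {"dx": 0, "dy": 0, "dz": 0, "turn": -0.093, "grip": -0.18}, {"dx": -21.9, "dy": -19, "dz": 12, "turn": 0, "grip": -0.18}, {"dx": -21.9, "dy": -19, "dz": 12, "turn": 0, "grip": -0.18}, {"dx": -21.9, "dy": -19, "dz": 12, "turn": 0, "grip": -0.18}, {"dx": -21.9, "dy": -19, "dz": 12, "turn": 0, "grip": -0.18}, {"dx": -21.9, "dy": -19, "dz": 12, "turn": 0, "grip": -0.18}, {"dx": -21.9, "dy": -19, "dz": 12, "turn": 0, "grip": -0.18}, {"dx": -21.9, "dy": -19, "dz": 12, "turn": 0, "grip": -0.18}, {"dx": -21.9, "dy": -19, "dz": 12, "turn": 0, "grip": -0.18}, {"dx": -21.9, "dy": -19, "dz": 12, "turn": 0, "grip": -0.18}, {"dx": -21.9, "dy": -19, "dz": 12, "turn": 0, "grip": -0.18}, {"dx": -21.9, "dy": -19, "dz": 12, "turn": 0, "grip": -0.18}, {"dx": -21.9, "dy": -19, "dz": 12, "turn": 0, "grip": -0.18}, {"dx": 0, "dy": 0, "dz": 0, "turn": 0, "grip": -0.18}, {"dx": 0, "dy": 0, "dz": 0, "turn": 0, "grip": -0.18}, {"dx": 0, "dy": 0, "dz": 0, "turn": 0, "grip": -0.18}])

```text
clock: 1.62
position: [0.4143, 0.2796, 0.1013]
eef_rot: [0.074, 0.997, 0.0, -0.0]
force: [-0.4, 0.8, 0.1]
grip_width: 0.0503
```

```bash
python3 - <<'E'
from h import *
go(.414,.279,.021,171.6)
p,d=snap("scene","s1");p2,d2=snap("top","t1")
cv2.imwrite("pics/s1.png",cv2.resize(p[180:330,260:420],None,fx=4,fy=4,interpolation=2)[:,:,::-1])
s=readout.get_state();R=Ro.from_quat(s["eef_rot"]).as_matrix()
for off in (-1,1):
        X=s["position"]+R@np.array([0,off*s["grip_width"]/2,.014]);u=proj("scene",X);print(X,(u[0]-260)*4,(u[1]-180)*4)
E
```

```text
t1.62 pos [0.4143 0.2796 0.1013] head 171.55 tilt -1.000 F [-0.4  0.8  0.1] M [ 0.04  0.02 -0.01] w 0.0503
turn -0.0009 rad dx 0.2 dy -0.6 dz 80.3  j6 -1.00
[0.41049547 0.255264   0.08772118] 343.03364063133495 270.449041697355
[0.41784655 0.305383   0.0877527 ] 284.51678994147323 320.53115730329364
```

View pics/s1.png

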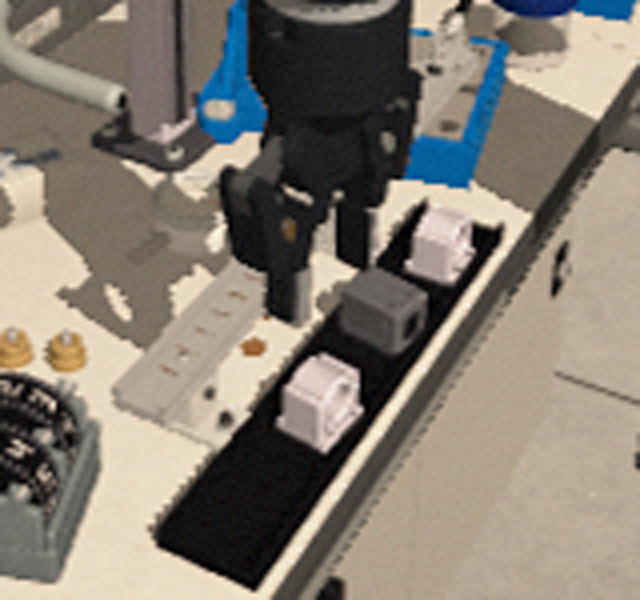

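Call:
send_rows(moves=[{"dx": 0, "dy": -0.6, "dz": 15, "turn": 0, "grip": -0.18}, {"dx": 0, "dy": 0, "dz": 15, "turn": 0, "grip": -0.18}, {"dx": 0, "dy": 0, "dz": 15, "turn": 0, "grip": -0.18}, {"dx": 0, "dy": 0, "dz": 15, "turn": 0, "grip": -0.18}, {"dx": 0, "dy": 0, "dz": 10, "turn": 0, "grip": -0.18}, {"dx": 0, "dy": 0, "dz": 10, "turn": 0, "grip": -0.18}, {"dx": 0, "dy": 0, "dz": 0, "turn": 0, "grip": -0.18}, {"dx": 0, "dy": 0, "dz": 0, "turn": 0, "grip": 1}, {"dx": 0, "dy": 0, "dz": 0, "turn": 0, "grip": 1}, {"dx": 0, "dy": 0, "dz": 0, "turn": 0, "grip": 1}, {"dx": 0, "dy": 0, "dz": 0, "turn": 0, "grip": 1}, {"dx": 0, "dy": 0, "dz": 0, "turn": 0, "grip": 1}, {"dx": 0, "dy": 0, "dz": 0, "turn": 0, "grip": 1}, {"dx": 0, "dy": 0, "dz": 0, "turn": 0, "grip": 1}])

```text
clock: 2.88
position: [0.4147, 0.279, 0.0217]
eef_rot: [0.073, 0.997, 0.0, 0.0]
force: [-0.8, 0.3, 2.2]
grip_width: 0.0351
```

Call:
send_rows(moves=[{"dx": 0, "dy": 0, "dz": -10, "turn": 0, "grip": 1}, {"dx": 0, "dy": 0, "dz": -24, "turn": 0, "grip": 1}, {"dx": 0, "dy": 0, "dz": -25, "turn": 0, "grip": 1}, {"dx": 0, "dy": 0, "dz": -25, "turn": 0, "grip": 1}, {"dx": 0, "dy": 0, "dz": -25, "turn": 0, "grip": 1}, {"dx": 0, "dy": 0, "dz": -25, "turn": 0, "grip": 1}, {"dx": 0, "dy": 0, "dz": -24, "turn": 0, "grip": 1}, {"dx": 0, "dy": 0, "dz": 0, "turn": -0.096, "grip": 1}, {"dx": -20, "dy": 8, "dz": 0, "turn": 0, "grip": 1}, {"dx": -20, "dy": 8, "dz": 0, "turn": 0, "grip": 1}, {"dx": -20, "dy": 1, "dz": 0, "turn": 0, "grip": 1}, {"dx": 0, "dy": 0, "dz": 0, "turn": 0, "grip": 1}, {"dx": 0, "dy": 0, "dz": 0, "turn": 0, "grip": 1}])

```text
clock: 3.97
position: [0.4756, 0.2926, 0.1795]
eef_rot: [0.026, 1.0, -0.0, -0.0]
force: [-0.2, 0.1, -1.7]
grip_width: 0.0351
```

```bash
python3 - <<'E'
from h import *
go(.478,.2995,.18,177.1)
p,d=snap("scene","s2");p2,d2=snap("top","t2")
a=cv2.resize(p[150:250,230:330],None,fx=6,fy=6,interpolation=2)[:,:,::-1]
b=cv2.resize(p2[160:245,240:340],None,fx=4,fy=4,interpolation=2)[:,:,::-1]
cv2.imwrite("pics/s2.png",a);cv2.imwrite("pics/t2.png",b)
s=readout.get_state();R=Ro.from_quat(s["eef_rot"]).as_matrix()
for l in ([0,0,0],[-.012,0,0],[.012,0,0],[-.012,0,-.014],[0,-.018,.014],[0,.018,.014]):
    X=s["position"]+R@np.array(l);u=proj("scene",X);print(l,np.round(X,4),"crop",(u[0]+.5-230)*6-.5,(u[1]+.5-150)*6-.5)
for X in [(.5194,.2973,.18),(.5174,.2962,.1815),(.5655,.295,.18)]:
    u=proj("scene",X);print(X,(u[0]+.5-230)*6-.5,(u[1]+.5-150)*6-.5)
E
```

```text
t3.97 pos [0.4756 0.2926 0.1795] head 177.04 tilt -1.000 F [-0.2  0.1 -1.7] M [-0.01  0.02 -0.02] w 0.0351
turn -0.0010 rad dx -2.0 dy 7.0 dz -0.5  j6 -1.12
[0, 0, 0] [0.4742 0.2925 0.1791] crop 478.64508316580304 366.0142683906586
[-0.012, 0, 0] [0.4862 0.2919 0.1791] crop 448.41368537658695 355.5523624283969
[0.012, 0, 0] [0.4623 0.2931 0.1791] crop 509.3494961747339 376.6398664448931
[-0.012, 0, -0.014] [0.4862 0.2919 0.1931] crop 447.3003600698049 319.0156928664386
[0, -0.018, 0.014] [0.4733 0.2745 0.1651] crop 509.72948966835145 377.0945209885566
[0, 0.018, 0.014] [0.4751 0.3105 0.1651] crop 448.11262421461106 427.9384840955083
(0.5194, 0.2973, 0.18) 355.13384221704825 334.48178359729536
(0.5174, 0.2962, 0.1815) 361.79010664000623 330.6758719784047
(0.5655, 0.295, 0.18) 247.05759926968085 296.6855637446822
```

View pics/s2.png

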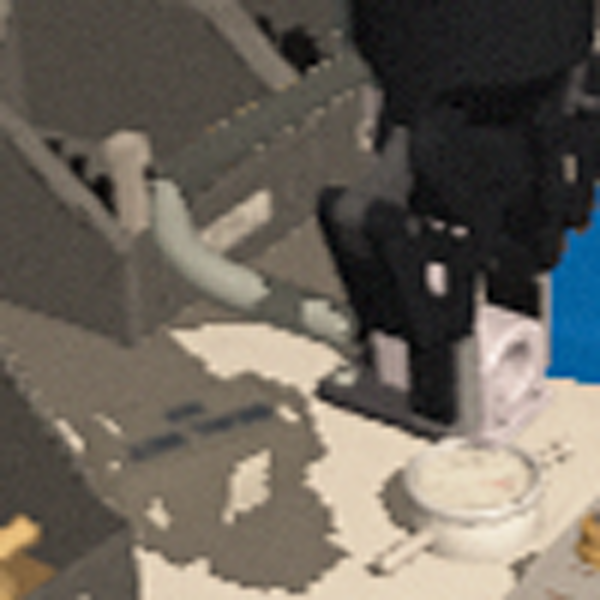

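```bash
python3 - <<'E'
from h import *
f=np.load("t2.npz");p2=f['p']
b=cv2.resize(p2[165:240,240:340],None,fx=8,fy=8,interpolation=2)[:,:,::-1]
cv2.imwrite("pics/t2.png",b)
s=readout.get_state();R=Ro.from_quat(s["eef_rot"]).as_matrix()
for l in ([0,0,0],[-.016,0,.02],[0,-.018,-.014],[0,.018,-.014],[-.038,0,-.059],[-.038,0,-.1]):
    X=s["position"]+R@np.array(l);u=proj("top",X);print(l,np.round(X,4),"crop",(u[0]+.5-240)*8-.5,(u[1]+.5-165)*8-.5)
for X in [(.5194,.2973,.18),(.5213,.2984,.18),(.5655,.295,.18)]:
    u=proj("top",X);print(X,(u[0]+.5-240)*8-.5,(u[1]+.5-165)*8-.5)
E
```

```text
[0, 0, 0] [0.4742 0.2925 0.1791] crop 120.671075277216 510.4335503300738
[-0.016, 0, 0.02] [0.4902 0.2917 0.159 ] crop 132.68966826139922 473.882047434553
[0, -0.018, -0.014] [0.4733 0.2746 0.1931] crop 165.27033490392523 509.2651898769059
[0, 0.018, -0.014] [0.4752 0.3105 0.1931] crop 64.92075289282639 502.07683797725895
[-0.038, 0, -0.059] [0.5123 0.2906 0.238 ] crop 107.16933829421237 380.97067710609076
[-0.038, 0, -0.1] [0.5123 0.2906 0.279 ] crop 89.26349195177454 361.621962570694
(0.5194, 0.2973, 0.18) 113.02903762117148 386.23588082021706
(0.5213, 0.2984, 0.18) 110.25126488596652 381.0067541786941
(0.5655, 0.295, 0.18) 125.30368109946767 261.8013342851996
```

View pics/t2.png

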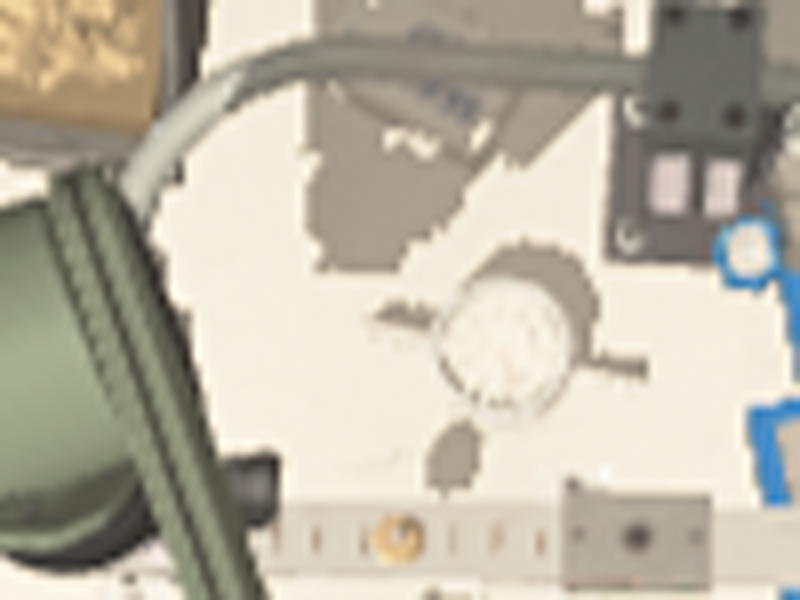

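Call:
send_rows(moves=[{"dx": 0, "dy": 7.4, "dz": -0.7, "turn": -0.006, "grip": 1}, {"dx": -10, "dy": 0, "dz": 0, "turn": 0, "grip": 1}, {"dx": -10, "dy": 0, "dz": 0, "turn": 0, "grip": 1}, {"dx": -5, "dy": 0, "dz": 0, "turn": 0, "grip": 1}, {"dx": -4, "dy": 0, "dz": 0, "turn": 0, "grip": 1}, {"dx": -3, "dy": 0, "dz": 0, "turn": 0, "grip": 1}, {"dx": -3, "dy": 0, "dz": 0, "turn": 0, "grip": 1}, {"dx": -3, "dy": 0, "dz": 0, "turn": 0, "grip": 1}, {"dx": -3, "dy": 0, "dz": 0, "turn": 0, "grip": 1}, {"dx": 0, "dy": 0, "dz": 0, "turn": 0, "grip": 1}, {"dx": 0, "dy": 0, "dz": 0, "turn": 0, "grip": 1}])

```text
clock: 4.98
position: [0.5166, 0.2983, 0.1799]
eef_rot: [0.022, 1.0, -0.0, -0.0]
force: [0.1, 0.6, -1.2]
grip_width: 0.0349
```

```bash
python3 - <<'E'
from h import *
go(.478,.2995,.18,177.1)
E
```

```text
t4.98 pos [0.5166 0.2983 0.1799] head 177.43 tilt -1.000 F [ 0.1  0.6 -1.2] M [ 0.02  0.03 -0.02] w 0.0349
turn 0.0057 rad dx 38.6 dy -0.8 dz -0.1  j6 -1.15
```

Call:
send_rows(moves=[{"dx": -3, "dy": 0, "dz": 0, "turn": 0, "grip": 1}, {"dx": -3, "dy": 0, "dz": 0, "turn": 0, "grip": 1}, {"dx": -3, "dy": 0, "dz": 0, "turn": 0, "grip": 1}, {"dx": -3, "dy": 0, "dz": 0, "turn": 0, "grip": 1}, {"dx": -3, "dy": 0, "dz": 0, "turn": 0, "grip": 1}, {"dx": 0, "dy": 0, "dz": 0, "turn": 0, "grip": 1}])

```text
clock: 5.48
position: [0.5323, 0.2976, 0.18]
eef_rot: [0.023, 1.0, 0.0, 0.0]
force: [1.3, 0.5, -0.4]
grip_width: 0.035
```

```bash
python3 - <<'E'
from h import *
go(.478,.2995,.18,177.1)
p,d=snap("scene","s3")
cv2.imwrite("pics/s3.png",cv2.resize(p[150:230,230:320],None,fx=7,fy=7,interpolation=2)[:,:,::-1])
E
```

```text
t5.48 pos [0.5323 0.2976 0.18  ] head 177.41 tilt -1.000 F [ 1.3  0.5 -0.4] M [-0.02  0.01 -0.01] w 0.0350
turn 0.0054 rad dx 54.3 dy -0.9 dz 0.0  j6 -1.16
```

View pics/s3.png

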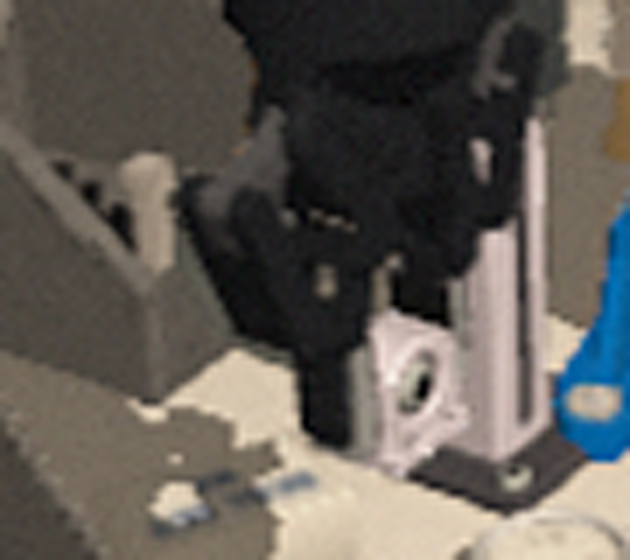

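Call:
send_rows(moves=[{"dx": -6, "dy": 0, "dz": 0, "turn": 0, "grip": 1}, {"dx": -6, "dy": 0, "dz": 0, "turn": 0, "grip": 1}, {"dx": -6, "dy": 0, "dz": 0, "turn": 0, "grip": 1}, {"dx": -6, "dy": 0, "dz": 0, "turn": 0, "grip": 1}, {"dx": -6, "dy": 0, "dz": 0, "turn": 0, "grip": 1}, {"dx": -6, "dy": 0, "dz": 0, "turn": 0, "grip": 1}, {"dx": -5.235, "dy": -0.171, "dz": 0, "turn": 0.06545, "grip": 1}, {"dx": -5.235, "dy": -0.171, "dz": 0, "turn": 0.06545, "grip": 1}, {"dx": -5.235, "dy": -0.171, "dz": 0, "turn": 0.06545, "grip": 1}, {"dx": -5.235, "dy": -0.171, "dz": 0, "turn": 0.06545, "grip": 1}, {"dx": 0, "dy": 0, "dz": 0, "turn": 0, "grip": 1}, {"dx": 0, "dy": 0, "dz": 0, "turn": 0, "grip": 1}])

```text
clock: 6.53
position: [0.5885, 0.292, 0.1798]
eef_rot: [0.152, 0.988, -0.0, -0.0]
force: [-0.4, -1.0, -1.1]
grip_width: 0.0351
```

```bash
cat >> h.py <<'E'
TUBE=np.array([.640,.1065,-.046])
def ontube():
    s=readout.get_state();S=np.linspace(0,.106+.08*np.pi/2+.048,5000);c,n=np.cos(TUBE[2]),np.sin(TUBE[2])
    C=cl(S)@np.array([[c,n],[-n,c]])+TUBE[:2];d=np.hypot(*(C-s["position"][:2]).T);i=d.argmin()
    t=C[max(i-1,0)]-C[min(i+1,4999)];hd=np.degrees(np.arctan2(-t[1],-t[0]));t/=np.hypot(*t);v=s["position"][:2]-C[i]
    R=Ro.from_quat(s["eef_rot"]).as_matrix();h=np.degrees(np.arctan2(R[1,0],R[0,0]))
    F=s["force"]
    print("s %.1f mm, lateral left %.2f mm, turn needed %.4f rad"%(1e3*S[i],1e3*(t[0]*v[1]-t[1]*v[0]),np.radians((h-hd+180)%360-180)),"F along %.1f left %.1f"%(F[:2]@t,t[0]*F[1]-t[1]*F[0]))
    go(*s["position"])
E
python3 -c "
from h import *
ontube()"
```

```text
s 211.3 mm, lateral left -0.50 mm, turn needed -0.0049 rad F along -0.1 left -1.0
t6.53 pos [0.5885 0.292  0.1798] head 162.50 tilt -1.000 F [-0.4 -1.  -1.1] M [-0.16 -0.01  0.01] w 0.0351
turn -0.0000 rad dx 0.0 dy 0.0 dz 0.0  j6 -0.94
```

Call:
send_rows(moves=[{"dx": -5.235, "dy": -0.12, "dz": 0, "turn": 0.062, "grip": 1}, {"dx": -5.235, "dy": -0.12, "dz": 0, "turn": 0.06545, "grip": 1}, {"dx": -5.235, "dy": -0.12, "dz": 0, "turn": 0.06545, "grip": 1}, {"dx": -5.235, "dy": -0.171, "dz": 0, "turn": 0.06545, "grip": 1}, {"dx": -5.235, "dy": -0.171, "dz": 0, "turn": 0.06545, "grip": 1}, {"dx": -5.235, "dy": -0.171, "dz": 0, "turn": 0.06545, "grip": 1}, {"dx": -5.235, "dy": -0.171, "dz": 0, "turn": 0.06545, "grip": 1}, {"dx": -5.235, "dy": -0.171, "dz": 0, "turn": 0.06545, "grip": 1}, {"dx": -5.235, "dy": -0.171, "dz": 0, "turn": 0.06545, "grip": 1}, {"dx": -5.235, "dy": -0.171, "dz": 0, "turn": 0.06545, "grip": 1}, {"dx": 0, "dy": 0, "dz": 0, "turn": 0, "grip": 1}, {"dx": 0, "dy": 0, "dz": 0, "turn": 0, "grip": 1}])

```text
clock: 7.53
position: [0.6294, 0.262, 0.1798]
eef_rot: [0.46, 0.888, -0.0, -0.0]
force: [-0.7, -1.9, -0.5]
grip_width: 0.0351
```

```bash
python3 -c "
from h import *
ontube()"
```

```text
s 159.2 mm, lateral left -0.84 mm, turn needed -0.0031 rad F along 1.2 left -1.7
t7.53 pos [0.6294 0.262  0.1798] head 125.26 tilt -1.000 F [-0.7 -1.9 -0.5] M [-0.2   0.05  0.01] w 0.0351
turn -0.0000 rad dx 0.0 dy 0.0 dz 0.0  j6 -0.35
```

Call:
send_rows(moves=[{"dx": -5.3, "dy": -0.17, "dz": 0, "turn": 0.066, "grip": 1}, {"dx": -5.3, "dy": -0.17, "dz": 0, "turn": 0.066, "grip": 1}, {"dx": -5.3, "dy": -0.17, "dz": 0, "turn": 0.066, "grip": 1}, {"dx": -5.3, "dy": -0.17, "dz": 0, "turn": 0.066, "grip": 1}, {"dx": -5.3, "dy": -0.17, "dz": 0, "turn": 0.066, "grip": 1}, {"dx": -5.3, "dy": -0.17, "dz": 0, "turn": 0.066, "grip": 1}, {"dx": -5.3, "dy": -0.17, "dz": 0, "turn": 0.066, "grip": 1}, {"dx": -5.3, "dy": -0.17, "dz": 0, "turn": 0.066, "grip": 1}, {"dx": -5.3, "dy": -0.17, "dz": 0, "turn": 0.066, "grip": 1}, {"dx": -5.3, "dy": -0.17, "dz": 0, "turn": 0.066, "grip": 1}, {"dx": 0, "dy": 0, "dz": 0, "turn": 0, "grip": 1}, {"dx": 0, "dy": 0, "dz": 0, "turn": 0, "grip": 1}])

```text
clock: 8.53
position: [0.6442, 0.2126, 0.1802]
eef_rot: [0.722, 0.691, 0.0, -0.0]
force: [-0.4, 0.0, -1.1]
grip_width: 0.0352
```

```bash
python3 -c "
from h import *
ontube()"
```

```text
s 106.2 mm, lateral left -0.71 mm, turn needed -0.0002 rad F along -0.0 left -0.4
t8.53 pos [0.6442 0.2126 0.1802] head 87.48 tilt -1.000 F [-0.4  0.  -1.1] M [0.03 0.02 0.01] w 0.0352
turn -0.0000 rad dx 0.0 dy 0.0 dz 0.0  j6 0.23
```

Call:
send_rows(moves=[{"dx": -7.6, "dy": 0, "dz": 0, "turn": 0, "grip": 1}, {"dx": -7.6, "dy": 0, "dz": 0, "turn": 0, "grip": 1}, {"dx": -7.6, "dy": 0, "dz": 0, "turn": 0, "grip": 1}, {"dx": -7.6, "dy": 0, "dz": 0, "turn": 0, "grip": 1}, {"dx": -7.6, "dy": 0, "dz": 0, "turn": 0, "grip": 1}, {"dx": -7.6, "dy": 0, "dz": 0, "turn": 0, "grip": 1}, {"dx": -7.6, "dy": 0, "dz": 0, "turn": 0, "grip": 1}, {"dx": -7.6, "dy": 0, "dz": 0, "turn": 0, "grip": 1}, {"dx": -7.6, "dy": 0, "dz": 0, "turn": 0, "grip": 1}, {"dx": -7.6, "dy": 0, "dz": 0, "turn": 0, "grip": 1}, {"dx": 0, "dy": 0, "dz": 0, "turn": 0, "grip": 1}, {"dx": 0, "dy": 0, "dz": 0, "turn": 0, "grip": 1}])

```text
clock: 9.53
position: [0.6407, 0.1358, 0.18]
eef_rot: [0.724, 0.69, 0.0, -0.0]
force: [-0.1, 0.5, -1.4]
grip_width: 0.0347
```

```bash
python3 -c "
from h import *
ontube()"
```

```text
s 29.3 mm, lateral left -0.62 mm, turn needed -0.0018 rad F along -0.5 left -0.1
t9.53 pos [0.6407 0.1358 0.18  ] head 87.26 tilt -1.000 F [-0.1  0.5 -1.4] M [-0.01 -0.01  0.04] w 0.0347
turn -0.0000 rad dx 0.0 dy 0.0 dz 0.0  j6 0.12
```

Call:
send_rows(moves=[{"dx": 0, "dy": 0, "dz": 1.5, "turn": 0, "grip": 1}, {"dx": 0, "dy": 0, "dz": 0, "turn": 0, "grip": -0.18}, {"dx": 0, "dy": 0, "dz": 0, "turn": 0, "grip": -0.18}, {"dx": 0, "dy": 0, "dz": 0, "turn": 0, "grip": -0.18}, {"dx": 0, "dy": 0, "dz": 0, "turn": 0, "grip": -0.18}, {"dx": 0, "dy": 0, "dz": 0, "turn": 0, "grip": -0.18}, {"dx": 0, "dy": 0, "dz": 0, "turn": 0, "grip": -0.18}, {"dx": 0, "dy": 0, "dz": -10, "turn": 0, "grip": -0.18}, {"dx": 0, "dy": 0, "dz": -20, "turn": 0, "grip": -0.18}, {"dx": 0, "dy": 0, "dz": -25, "turn": 0, "grip": -0.18}, {"dx": 0, "dy": 0, "dz": -25, "turn": 0, "grip": -0.18}, {"dx": 0, "dy": 0, "dz": 0, "turn": -0.117, "grip": -0.18}, {"dx": 0, "dy": 0, "dz": 0, "turn": -0.117, "grip": -0.18}, {"dx": 0, "dy": 0, "dz": 0, "turn": -0.117, "grip": -0.18}, {"dx": 0, "dy": 0, "dz": 0, "turn": -0.117, "grip": -0.18}, {"dx": 0, "dy": 0, "dz": 0, "turn": -0.117, "grip": -0.18}, {"dx": 0, "dy": 0, "dz": 0, "turn": -0.117, "grip": -0.18}, {"dx": 0, "dy": 0, "dz": 0, "turn": -0.117, "grip": -0.18}])

```text
clock: 11.03
position: [0.6409, 0.1363, 0.2595]
eef_rot: [0.386, 0.922, 0.0, 0.0]
force: [-0.2, -0.0, 0.7]
grip_width: 0.0505
```

Call:
send_rows(moves=[{"dx": 0, "dy": 0, "dz": 0, "turn": -0.117, "grip": -0.18}, {"dx": 0, "dy": 0, "dz": 0, "turn": -0.117, "grip": -0.18}, {"dx": 0, "dy": 0, "dz": 0, "turn": -0.117, "grip": -0.18}, {"dx": 0, "dy": 0, "dz": 0, "turn": -0.117, "grip": -0.18}, {"dx": 0, "dy": 0, "dz": 0, "turn": -0.117, "grip": -0.18}, {"dx": 0, "dy": 0, "dz": 0, "turn": -0.117, "grip": -0.18}, {"dx": 0, "dy": 0, "dz": 0, "turn": -0.117, "grip": -0.18}, {"dx": 30, "dy": 0, "dz": 0, "turn": 0, "grip": -0.18}, {"dx": 30, "dy": 0, "dz": 0, "turn": 0, "grip": -0.18}, {"dx": 30, "dy": 0, "dz": 0, "turn": 0, "grip": -0.18}, {"dx": 30, "dy": 0, "dz": 0, "turn": 0, "grip": -0.18}, {"dx": 0, "dy": 20, "dz": 0, "turn": 0, "grip": -0.18}, {"dx": 0, "dy": 40, "dz": 0, "turn": 0, "grip": -0.18}, {"dx": 0, "dy": 40, "dz": 0, "turn": 0, "grip": -0.18}, {"dx": 0, "dy": 40, "dz": 0, "turn": 0, "grip": -0.18}, {"dx": 0, "dy": 40, "dz": 0, "turn": 0, "grip": -0.18}, {"dx": 0, "dy": 0, "dz": 0, "turn": 0, "grip": -0.18}])

```text
clock: 12.45
position: [0.516, 0.3205, 0.2596]
eef_rot: [-0.013, 1.0, 0.002, 0.001]
force: [-0.2, -1.1, 1.2]
grip_width: 0.0505
```

```bash
python3 - <<'E'
from h import *
go(.414,.122,.1,181.2)
p,d=snap("scene","s4");p2,d2=snap("top","t4")
a=cv2.resize(p[130:255,250:410],None,fx=5,fy=5,interpolation=2)[:,:,::-1]
cv2.imwrite("pics/s4.png",a[:600])
W=cloud("top",np.load("t4.npz"))
sub=W[236:268,225:332].reshape(-1,3);m=(sub[:,2]>.026)&(sub[:,2]<.05)&(sub[:,0]<.47);Q=sub[m]
from scipy.cluster.hierarchy import fclusterdata
l=fclusterdata(Q[:,:2],.012,criterion='distance')
for i in set(l):
    q=Q[l==i]
    if len(q)>25: print(q.mean(0).round(4),len(q),cv2.minAreaRect((q[:,:2]*1000).astype(np.float32)))
E
```

```text
t12.45 pos [0.516  0.3205 0.2596] head -178.46 tilt -1.000 F [-0.2 -1.1  1.2] M [-0.03  0.02  0.02] w 0.0505
turn 0.0060 rad dx 106.1 dy -196.3 dz 159.6  j6 -1.19
[0.4145 0.1214 0.0348] 91 ((414.5487060546875, 122.43211364746094), (23.12465476989746, 35.221229553222656), 1.0965701341629028)
[0.4186 0.1968 0.0317] 117 ((418.7354431152344, 196.72109985351562), (29.8172607421875, 39.77263641357422), 78.09988403320312)
[0.4672 0.1904 0.0438] 52 ((467.3971862792969, 195.00729370117188), (146.6575164794922, 5.847790241241455), 88.6176528930664)
```

View pics/s4.png

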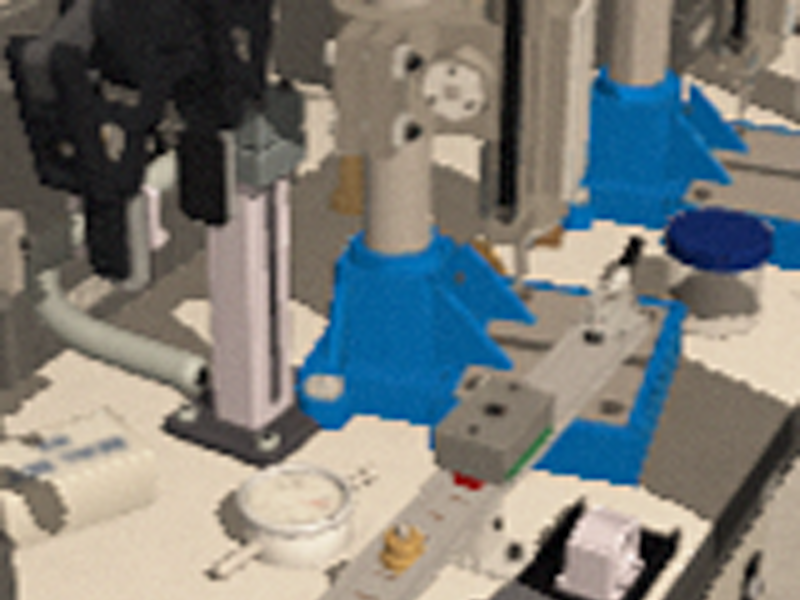

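Call:
send_rows(moves=[{"dx": 21, "dy": -19.6, "dz": 16, "turn": 0, "grip": -0.18}, {"dx": 21, "dy": -19.6, "dz": 16, "turn": 0, "grip": -0.18}, {"dx": 21, "dy": -19.6, "dz": 16, "turn": 0, "grip": -0.18}, {"dx": 21, "dy": -19.6, "dz": 16, "turn": 0, "grip": -0.18}, {"dx": 21, "dy": -19.6, "dz": 16, "turn": 0, "grip": -0.18}, {"dx": 0, "dy": -19.6, "dz": 16, "turn": 0, "grip": -0.18}, {"dx": 0, "dy": -19.6, "dz": 16, "turn": 0, "grip": -0.18}, {"dx": 0, "dy": -19.6, "dz": 16, "turn": 0, "grip": -0.18}, {"dx": 0, "dy": -19.6, "dz": 16, "turn": 0, "grip": -0.18}, {"dx": 0, "dy": -19.6, "dz": 16, "turn": 0.008, "grip": -0.18}, {"dx": 0, "dy": 0, "dz": 0, "turn": 0, "grip": -0.18}, {"dx": 0, "dy": 0, "dz": 0, "turn": 0, "grip": -0.18}])

```text
clock: 13.55
position: [0.4154, 0.114, 0.0982]
eef_rot: [-0.004, 1.0, -0.0, -0.001]
force: [-0.5, -0.1, 0.1]
grip_width: 0.0502
```

```bash
python3 - <<'E'
from h import *
go(.4147,.1222,.0217,181.1)
W=cloud("scene",dict(np.load("s4.npz")));p,d=snap("scene","s5")
W=cloud("scene",dict(p=p,d=d));m=(W[...,2]>.028)&(W[...,2]<.06)&(abs(W[...,0]-.414)<.04)&(abs(W[...,1]-.122)<.045)&(p.min(-1)>110)
print(m.sum(),W[m].mean(0),W[m].min(0),W[m].max(0))
W=cloud("scene",np.load("s4.npz"));p=np.load("s4.npz")['p'];m=(W[...,2]>.028)&(W[...,2]<.06)&(abs(W[...,0]-.414)<.04)&(abs(W[...,1]-.122)<.045)&(p.min(-1)>110)
print(m.sum(),W[m].mean(0),W[m].min(0),W[m].max(0))
E
```

```text
t13.55 pos [0.4154 0.114  0.0982] head -179.53 tilt -1.000 F [-0.5 -0.1  0.1] M [-0.   -0.03  0.01] w 0.0502
turn -0.0109 rad dx 0.5 dy 8.2 dz 76.5  j6 -1.51
112 [0.4080331  0.12557229 0.03510452] [0.39663507 0.10344225 0.02838801] [0.42068273 0.13992546 0.04191648]
109 [0.40790563 0.12532071 0.03532415] [0.39651126 0.10222725 0.02802756] [0.42085056 0.1403235  0.04070281]
```

Call:
send_rows(moves=[{"dx": 0.5, "dy": 8.2, "dz": 0, "turn": -0.011, "grip": -0.18}, {"dx": 0, "dy": 0, "dz": 15, "turn": 0, "grip": -0.18}, {"dx": 0, "dy": 0, "dz": 15, "turn": 0, "grip": -0.18}, {"dx": 0, "dy": 0, "dz": 15, "turn": 0, "grip": -0.18}, {"dx": 0, "dy": 0, "dz": 15, "turn": 0, "grip": -0.18}, {"dx": 0, "dy": 0, "dz": 10, "turn": 0, "grip": -0.18}, {"dx": 0, "dy": 0, "dz": 6.5, "turn": 0, "grip": -0.18}, {"dx": 0, "dy": 0, "dz": 0, "turn": 0, "grip": -0.18}, {"dx": 0, "dy": 0, "dz": 0, "turn": 0, "grip": 1}, {"dx": 0, "dy": 0, "dz": 0, "turn": 0, "grip": 1}, {"dx": 0, "dy": 0, "dz": 0, "turn": 0, "grip": 1}, {"dx": 0, "dy": 0, "dz": 0, "turn": 0, "grip": 1}, {"dx": 0, "dy": 0, "dz": 0, "turn": 0, "grip": 1}, {"dx": 0, "dy": 0, "dz": 0, "turn": 0, "grip": 1}, {"dx": 0, "dy": 0, "dz": 0, "turn": 0, "grip": 1}])

```text
clock: 14.85
position: [0.4163, 0.1241, 0.0228]
eef_rot: [-0.012, 1.0, 0.0, 0.001]
force: [-0.9, 1.2, 5.9]
grip_width: 0.0349
```

Call:
send_rows(moves=[{"dx": 0, "dy": 0, "dz": -10, "turn": 0, "grip": 1}, {"dx": 0, "dy": 0, "dz": -24, "turn": 0, "grip": 1}, {"dx": 0, "dy": 0, "dz": -25, "turn": 0, "grip": 1}, {"dx": 0, "dy": 0, "dz": -25, "turn": 0, "grip": 1}, {"dx": 0, "dy": 0, "dz": -25, "turn": 0, "grip": 1}, {"dx": 0, "dy": 0, "dz": -25, "turn": 0, "grip": 1}, {"dx": 0, "dy": 0, "dz": -24, "turn": 0, "grip": 1}, {"dx": 0, "dy": 22, "dz": 0, "turn": 0, "grip": 1}, {"dx": 0, "dy": 22, "dz": 0, "turn": 0, "grip": 1}, {"dx": 0, "dy": 22, "dz": 0, "turn": 0, "grip": 1}, {"dx": 0, "dy": 22, "dz": 0, "turn": 0, "grip": 1}, {"dx": 0, "dy": 22, "dz": 0, "turn": 0, "grip": 1}, {"dx": 0, "dy": 22, "dz": 0, "turn": 0, "grip": 1}, {"dx": 0, "dy": 22, "dz": 0, "turn": 0, "grip": 1}, {"dx": 0, "dy": 22, "dz": 0, "turn": 0.07, "grip": 1}, {"dx": 0, "dy": 0, "dz": 0, "turn": 0, "grip": 1}, {"dx": 0, "dy": 0, "dz": 0, "turn": 0, "grip": 1}])

```text
clock: 16.27
position: [0.4107, 0.3003, 0.1798]
eef_rot: [0.022, 1.0, -0.0, -0.0]
force: [-0.4, -0.5, -1.6]
grip_width: 0.0345
```

```bash
python3 -c "
from h import *
go(.478,.3000,.1802,177.36)"
```

```text
t16.27 pos [0.4107 0.3003 0.1798] head 177.48 tilt -1.000 F [-0.4 -0.5 -1.6] M [0.01 0.03 0.02] w 0.0345
turn 0.0021 rad dx -67.3 dy 2.8 dz -0.4  j6 -1.07
```

Call:
send_rows(moves=[{"dx": -17, "dy": 2.8, "dz": -1, "turn": 0, "grip": 1}, {"dx": -20, "dy": 0, "dz": 0, "turn": 0, "grip": 1}, {"dx": -20, "dy": 0, "dz": 0, "turn": 0, "grip": 1}, {"dx": -10, "dy": 0, "dz": 0, "turn": 0, "grip": 1}, {"dx": -10, "dy": 0, "dz": 0, "turn": 0, "grip": 1}, {"dx": -6, "dy": 0, "dz": 0, "turn": 0, "grip": 1}, {"dx": -4, "dy": 0, "dz": 0, "turn": 0, "grip": 1}, {"dx": -3, "dy": 0, "dz": 0, "turn": 0, "grip": 1}, {"dx": -3, "dy": 0, "dz": 0, "turn": 0, "grip": 1}, {"dx": -3, "dy": 0, "dz": 0, "turn": 0, "grip": 1}, {"dx": -3, "dy": 0, "dz": 0, "turn": 0, "grip": 1}, {"dx": -3, "dy": 0, "dz": 0, "turn": 0, "grip": 1}, {"dx": 0, "dy": 0, "dz": 0, "turn": 0, "grip": 1}])

```text
clock: 17.35
position: [0.5138, 0.298, 0.1811]
eef_rot: [0.023, 1.0, 0.0, 0.0]
force: [-0.4, 0.3, -1.4]
grip_width: 0.0351
```

```bash
python3 -c "
from h import *
ontube()"
```

```text
s 279.7 mm, lateral left -0.55 mm, turn needed -0.0007 rad F along -0.4 left 0.3
t17.35 pos [0.5138 0.298  0.1811] head 177.33 tilt -1.000 F [-0.4  0.3 -1.4] M [-0.02 -0.02  0.03] w 0.0351
turn -0.0000 rad dx 0.0 dy 0.0 dz 0.0  j6 -1.14
```

Call:
send_rows(moves=[{"dx": -4, "dy": 0, "dz": 0, "turn": 0, "grip": 1}, {"dx": -4, "dy": 0, "dz": 0, "turn": 0, "grip": 1}, {"dx": -4, "dy": 0, "dz": 0, "turn": 0, "grip": 1}, {"dx": -4, "dy": 0, "dz": 0, "turn": 0, "grip": 1}, {"dx": -6, "dy": 0, "dz": 0, "turn": 0, "grip": 1}, {"dx": -6, "dy": 0, "dz": 0, "turn": 0, "grip": 1}, {"dx": -6, "dy": 0, "dz": 0, "turn": 0, "grip": 1}, {"dx": -6, "dy": 0, "dz": 0, "turn": 0, "grip": 1}, {"dx": -6, "dy": 0, "dz": 0, "turn": 0, "grip": 1}, {"dx": 0, "dy": 0, "dz": 0, "turn": 0, "grip": 1}, {"dx": 0, "dy": 0, "dz": 0, "turn": 0, "grip": 1}])

```text
clock: 18.27
position: [0.5597, 0.2956, 0.1808]
eef_rot: [0.024, 1.0, -0.0, -0.0]
force: [-1.3, 0.5, -0.7]
grip_width: 0.0348
```

```bash
python3 -c "
from h import *
ontube()"
```

```text
s 240.6 mm, lateral left -0.75 mm, turn needed -0.0011 rad F along -1.3 left 0.5
t18.27 pos [0.5597 0.2956 0.1808] head 177.30 tilt -1.000 F [-1.3  0.5 -0.7] M [ 0.01 -0.04  0.04] w 0.0348
turn -0.0000 rad dx 0.0 dy 0.0 dz 0.0  j6 -1.17
```

Call:
send_rows(moves=[{"dx": -4.5, "dy": 0.2, "dz": 0, "turn": 0, "grip": 1}, {"dx": -4.5, "dy": 0.2, "dz": 0, "turn": 0, "grip": 1}, {"dx": -5.235, "dy": -0.15, "dz": 0, "turn": 0.06545, "grip": 1}, {"dx": -5.235, "dy": -0.15, "dz": 0, "turn": 0.06545, "grip": 1}, {"dx": -5.235, "dy": -0.15, "dz": 0, "turn": 0.06545, "grip": 1}, {"dx": -5.235, "dy": -0.15, "dz": 0, "turn": 0.06545, "grip": 1}, {"dx": -5.235, "dy": -0.15, "dz": 0, "turn": 0.06545, "grip": 1}, {"dx": -5.235, "dy": -0.15, "dz": 0, "turn": 0.06545, "grip": 1}, {"dx": -5.235, "dy": -0.15, "dz": 0, "turn": 0.06545, "grip": 1}, {"dx": -5.235, "dy": -0.15, "dz": 0, "turn": 0.06545, "grip": 1}, {"dx": -5.235, "dy": -0.15, "dz": 0, "turn": 0.06545, "grip": 1}, {"dx": -5.235, "dy": -0.15, "dz": 0, "turn": 0.06545, "grip": 1}, {"dx": -5.235, "dy": -0.15, "dz": 0, "turn": 0.06545, "grip": 1}, {"dx": -5.235, "dy": -0.15, "dz": 0, "turn": 0.06545, "grip": 1}, {"dx": 0, "dy": 0, "dz": 0, "turn": 0, "grip": 1}, {"dx": 0, "dy": 0, "dz": 0, "turn": 0, "grip": 1}])

```text
clock: 19.6
position: [0.6239, 0.2689, 0.1806]
eef_rot: [0.404, 0.915, -0.001, -0.0]
force: [-0.6, -3.3, -1.5]
grip_width: 0.035
```

```bash
python3 -c "
from h import *
ontube()"
```

```text
s 168.2 mm, lateral left -0.85 mm, turn needed 0.0088 rad F along 2.1 left -2.7
t19.60 pos [0.6239 0.2689 0.1806] head 132.40 tilt -1.000 F [-0.6 -3.3 -1.5] M [-0.54  0.09  0.05] w 0.0350
turn -0.0000 rad dx 0.0 dy 0.0 dz 0.0  j6 -0.46
```

Call:
send_rows(moves=[{"dx": -5.18, "dy": -0.2, "dz": 0, "turn": 0.0655, "grip": 1}, {"dx": -5.18, "dy": -0.2, "dz": 0, "turn": 0.0655, "grip": 1}, {"dx": -5.18, "dy": -0.17, "dz": 0, "turn": 0.0655, "grip": 1}, {"dx": -5.18, "dy": -0.17, "dz": 0, "turn": 0.0655, "grip": 1}, {"dx": -5.18, "dy": -0.17, "dz": 0, "turn": 0.0655, "grip": 1}, {"dx": -5.18, "dy": -0.17, "dz": 0, "turn": 0.0655, "grip": 1}, {"dx": -5.18, "dy": -0.17, "dz": 0, "turn": 0.0655, "grip": 1}, {"dx": -5.18, "dy": -0.17, "dz": 0, "turn": 0.0655, "grip": 1}, {"dx": -5.18, "dy": -0.17, "dz": 0, "turn": 0.0655, "grip": 1}, {"dx": -5.18, "dy": -0.17, "dz": 0, "turn": 0.0655, "grip": 1}, {"dx": -5.18, "dy": -0.17, "dz": 0, "turn": 0.0655, "grip": 1}, {"dx": -5.18, "dy": -0.17, "dz": 0, "turn": 0.0655, "grip": 1}, {"dx": -6.4, "dy": 0, "dz": 0, "turn": 0, "grip": 1}, {"dx": -6.4, "dy": 0, "dz": 0, "turn": 0, "grip": 1}, {"dx": 0, "dy": 0, "dz": 0, "turn": 0, "grip": 1}, {"dx": 0, "dy": 0, "dz": 0, "turn": 0, "grip": 1}])

```text
clock: 20.93
position: [0.6441, 0.1998, 0.1813]
eef_rot: [0.723, 0.69, 0.0, 0.0]
force: [0.7, -0.4, -0.9]
grip_width: 0.0347
```

```bash
python3 -c "
from h import *
ontube()"
```

```text
s 93.4 mm, lateral left -0.24 mm, turn needed -0.0006 rad F along 0.4 left 0.7
t20.93 pos [0.6441 0.1998 0.1813] head 87.33 tilt -1.000 F [ 0.7 -0.4 -0.9] M [ 0.01 -0.03  0.02] w 0.0347
turn -0.0000 rad dx 0.0 dy 0.0 dz 0.0  j6 0.22
```

Call:
send_rows(moves=[{"dx": -6, "dy": 0, "dz": 0, "turn": 0, "grip": 1}, {"dx": -6, "dy": 0, "dz": 0, "turn": 0, "grip": 1}, {"dx": -6, "dy": 0, "dz": 0, "turn": 0, "grip": 1}, {"dx": -6, "dy": 0, "dz": 0, "turn": 0, "grip": 1}, {"dx": 0, "dy": 0, "dz": 1.8, "turn": 0, "grip": 1}, {"dx": 0, "dy": 0, "dz": 0, "turn": 0, "grip": -0.15}, {"dx": 0, "dy": 0, "dz": 0, "turn": 0, "grip": -0.15}, {"dx": 0, "dy": 0, "dz": 0, "turn": 0, "grip": -0.15}, {"dx": 0, "dy": 0, "dz": 0, "turn": 0, "grip": -0.15}, {"dx": 0, "dy": 0, "dz": 0, "turn": 0, "grip": -0.15}, {"dx": 0, "dy": 0, "dz": 0, "turn": 0, "grip": -0.15}, {"dx": 0, "dy": 0, "dz": -10, "turn": 0, "grip": -0.15}, {"dx": 0, "dy": 0, "dz": -20, "turn": 0, "grip": -0.15}, {"dx": 0, "dy": 0, "dz": -25, "turn": 0, "grip": -0.15}, {"dx": 0, "dy": 0, "dz": -25, "turn": 0, "grip": -0.15}])

```text
clock: 22.18
position: [0.6422, 0.1761, 0.2601]
eef_rot: [0.724, 0.69, -0.001, -0.0]
force: [1.4, -0.1, 0.8]
grip_width: 0.0492
```

Call:
send_rows(moves=[{"dx": 0, "dy": 0, "dz": 0, "turn": -0.1175, "grip": -0.15}, {"dx": 0, "dy": 0, "dz": 0, "turn": -0.1175, "grip": -0.15}, {"dx": 0, "dy": 0, "dz": 0, "turn": -0.1175, "grip": -0.15}, {"dx": 0, "dy": 0, "dz": 0, "turn": -0.1175, "grip": -0.15}, {"dx": 0, "dy": 0, "dz": 0, "turn": -0.1175, "grip": -0.15}, {"dx": 0, "dy": 0, "dz": 0, "turn": -0.1175, "grip": -0.15}, {"dx": 0, "dy": 0, "dz": 0, "turn": -0.1175, "grip": -0.15}, {"dx": 0, "dy": 0, "dz": 0, "turn": -0.1175, "grip": -0.15}, {"dx": 0, "dy": 0, "dz": 0, "turn": -0.1175, "grip": -0.15}, {"dx": 0, "dy": 0, "dz": 0, "turn": -0.1175, "grip": -0.15}, {"dx": 0, "dy": 0, "dz": 0, "turn": -0.1175, "grip": -0.15}, {"dx": 0, "dy": 0, "dz": 0, "turn": -0.1175, "grip": -0.15}, {"dx": 0, "dy": 0, "dz": 0, "turn": 0, "grip": -0.15}, {"dx": 0, "dy": 0, "dz": 0, "turn": 0, "grip": -0.15}])

```text
clock: 23.35
position: [0.6428, 0.1762, 0.2599]
eef_rot: [0.105, 0.994, 0.0, 0.0]
force: [0.6, 0.5, -0.7]
grip_width: 0.0489
```

```bash
python3 -c "
from h import *
go(.4187,.1967,.10,168.1)"
```

```text
t23.35 pos [0.6428 0.1762 0.2599] head 167.91 tilt -1.000 F [ 0.6  0.5 -0.7] M [-0.02  0.02  0.02] w 0.0489
turn -0.0032 rad dx 223.5 dy -26.1 dz 159.9  j6 -1.22
```

Call:
send_rows(moves=[{"dx": 22.3, "dy": -2.6, "dz": 0, "turn": -0.003, "grip": -0.15}, {"dx": 22.3, "dy": -2.6, "dz": 0, "turn": 0, "grip": -0.15}, {"dx": 22.3, "dy": -2.6, "dz": 0, "turn": 0, "grip": -0.15}, {"dx": 22.3, "dy": -2.6, "dz": 0, "turn": 0, "grip": -0.15}, {"dx": 22.3, "dy": -2.6, "dz": 26, "turn": 0, "grip": -0.15}, {"dx": 22.3, "dy": -2.6, "dz": 26, "turn": 0, "grip": -0.15}, {"dx": 22.3, "dy": -2.6, "dz": 26, "turn": 0, "grip": -0.15}, {"dx": 22.3, "dy": -2.6, "dz": 26, "turn": 0, "grip": -0.15}, {"dx": 22.3, "dy": -2.6, "dz": 26, "turn": 0, "grip": -0.15}, {"dx": 22.3, "dy": -2.6, "dz": 26, "turn": 0, "grip": -0.15}, {"dx": 0, "dy": 0, "dz": 0, "turn": 0, "grip": -0.15}, {"dx": 0, "dy": 0, "dz": 0, "turn": 0, "grip": -0.15}])

```text
clock: 24.35
position: [0.4162, 0.1958, 0.1015]
eef_rot: [0.103, 0.995, -0.001, -0.002]
force: [0.8, 0.7, 1.1]
grip_width: 0.049
```

```bash
python3 - <<'E'
from h import *
go(.4187,.1967,.0217,168.1)
p,d=snap("scene","s6")
cv2.imwrite("pics/s6.png",np.hstack([cv2.resize(p[140:240,240:320],None,fx=5,fy=5,interpolation=2),cv2.resize(p[210:310,310:390],None,fx=5,fy=5,interpolation=2)])[:,:,::-1])
E
```

```text
t24.35 pos [0.4162 0.1958 0.1015] head 168.19 tilt -1.000 F [0.8 0.7 1.1] M [-0.03 -0.07  0.  ] w 0.0490
turn 0.0015 rad dx -2.3 dy 1.4 dz 79.8  j6 -1.11
```

View pics/s6.png

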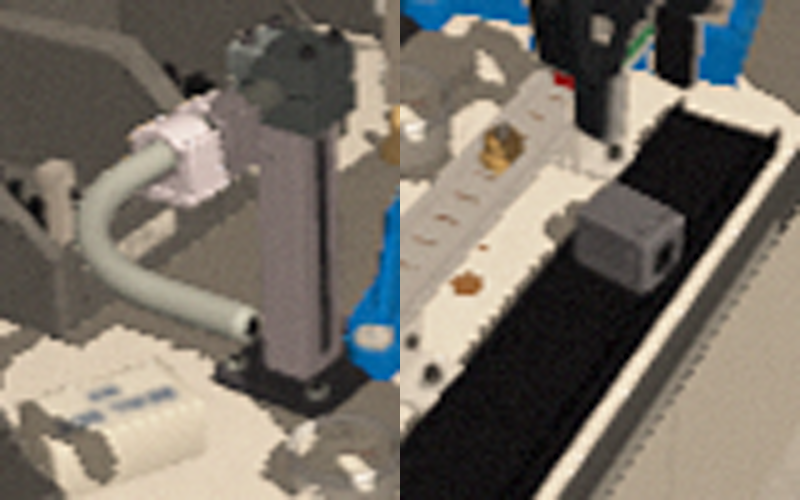

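Call:
send_rows(moves=[{"dx": -2.3, "dy": 1.4, "dz": 15, "turn": 0, "grip": -0.15}, {"dx": 0, "dy": 0, "dz": 15, "turn": 0, "grip": -0.15}, {"dx": 0, "dy": 0, "dz": 15, "turn": 0, "grip": -0.15}, {"dx": 0, "dy": 0, "dz": 15, "turn": 0, "grip": -0.15}, {"dx": 0, "dy": 0, "dz": 10, "turn": 0, "grip": -0.15}, {"dx": 0, "dy": 0, "dz": 9, "turn": 0, "grip": -0.15}, {"dx": 0, "dy": 0, "dz": 0, "turn": 0, "grip": -0.15}, {"dx": 0, "dy": 0, "dz": 0, "turn": 0, "grip": 1}, {"dx": 0, "dy": 0, "dz": 0, "turn": 0, "grip": 1}, {"dx": 0, "dy": 0, "dz": 0, "turn": 0, "grip": 1}, {"dx": 0, "dy": 0, "dz": 0, "turn": 0, "grip": 1}, {"dx": 0, "dy": 0, "dz": 0, "turn": 0, "grip": 1}, {"dx": 0, "dy": 0, "dz": 0, "turn": 0, "grip": 1}, {"dx": 0, "dy": 0, "dz": 0, "turn": 0, "grip": 1}, {"dx": 0, "dy": 0, "dz": 0, "turn": 0, "grip": 1}])

```text
clock: 25.65
position: [0.4226, 0.1973, 0.0252]
eef_rot: [0.102, 0.995, 0.0, 0.001]
force: [-0.0, -1.0, 6.0]
grip_width: 0.0289
```

```bash
python3 -c "
from h import *
go(.4187,.1967,.0217,168.1)"
```

```text
t25.65 pos [0.4226 0.1973 0.0252] head 168.26 tilt -1.000 F [-0. -1.  6.] M [-0.05  0.11 -0.04] w 0.0289
turn 0.0027 rad dx 3.7 dy -1.4 dz 3.5  j6 -1.11
```

Call:
send_rows(moves=[{"dx": 0, "dy": 0, "dz": -15, "turn": 0, "grip": 1}, {"dx": 0, "dy": 0, "dz": -30, "turn": 0, "grip": 1}, {"dx": 0, "dy": 0, "dz": -30, "turn": 0, "grip": 1}, {"dx": 0, "dy": 0, "dz": -30, "turn": 0, "grip": 1}, {"dx": 0, "dy": 0, "dz": -30, "turn": 0, "grip": 1}, {"dx": 0, "dy": 0, "dz": -28, "turn": 0, "grip": 1}, {"dx": 0, "dy": 25, "dz": 0, "turn": 0, "grip": 1}, {"dx": 0, "dy": 25, "dz": 0, "turn": 0, "grip": 1}, {"dx": 0, "dy": 25, "dz": 0, "turn": 0, "grip": 1}, {"dx": 0, "dy": 25, "dz": 0, "turn": 0, "grip": 1}, {"dx": 0, "dy": 0, "dz": 0, "turn": 0.1243, "grip": 1}, {"dx": 0, "dy": 0, "dz": 0, "turn": 0.1243, "grip": 1}, {"dx": 0, "dy": 0, "dz": 0, "turn": 0.1243, "grip": 1}, {"dx": 0, "dy": 0, "dz": 0, "turn": 0.1243, "grip": 1}, {"dx": 0, "dy": 0, "dz": 0, "turn": 0.1243, "grip": 1}, {"dx": 0, "dy": 0, "dz": 0, "turn": 0.1243, "grip": 1}, {"dx": 0, "dy": 0, "dz": 0, "turn": 0.1243, "grip": 1}, {"dx": 0, "dy": 0, "dz": 0, "turn": 0.1243, "grip": 1}])

```text
clock: 27.15
position: [0.4415, 0.2948, 0.1867]
eef_rot: [0.567, 0.824, -0.0, -0.0]
force: [0.2, -0.5, 0.7]
grip_width: 0.029
```

Call:
send_rows(moves=[{"dx": 0, "dy": 0, "dz": 0, "turn": 0.1243, "grip": 1}, {"dx": 0, "dy": 0, "dz": 0, "turn": 0.1243, "grip": 1}, {"dx": 0, "dy": 0, "dz": 0, "turn": 0.1243, "grip": 1}, {"dx": 0, "dy": 0, "dz": 0, "turn": 0.1243, "grip": 1}, {"dx": 0, "dy": 0, "dz": 0, "turn": 0.1243, "grip": 1}, {"dx": 0, "dy": 0, "dz": 0, "turn": 0.1243, "grip": 1}, {"dx": 0, "dy": 0, "dz": 0, "turn": 0.1243, "grip": 1}, {"dx": 0, "dy": 0, "dz": 0, "turn": 0.1243, "grip": 1}, {"dx": 0, "dy": 0, "dz": 0, "turn": 0.1243, "grip": 1}, {"dx": 0, "dy": 0, "dz": 0, "turn": 0.1243, "grip": 1}, {"dx": 0, "dy": 0, "dz": 0, "turn": 0.1243, "grip": 1}, {"dx": 0, "dy": 0, "dz": 0, "turn": 0.1243, "grip": 1}, {"dx": 0, "dy": 0, "dz": 0, "turn": 0.1243, "grip": 1}, {"dx": 0, "dy": 0, "dz": 0, "turn": 0.1243, "grip": 1}, {"dx": 0, "dy": 0, "dz": 0, "turn": 0.1243, "grip": 1}, {"dx": 0, "dy": 0, "dz": 0, "turn": 0.1243, "grip": 1}, {"dx": 0, "dy": 0, "dz": 0, "turn": 0, "grip": 1}, {"dx": 0, "dy": 0, "dz": 0, "turn": 0, "grip": 1}])

```text
clock: 28.65
position: [0.4416, 0.2948, 0.1868]
eef_rot: [1.0, -0.022, -0.0, 0.0]
force: [-0.6, 0.2, -0.3]
grip_width: 0.0286
```

```bash
python3 - <<'E'
from h import *
go(.47,.3003,.187,-2.64)
p,d=snap("scene","s7")
s=readout.get_state();P=s["position"];u,v=map(int,proj("scene",P));print(u,v)
# cloud of cap grey face
W=cloud("scene",dict(p=p,d=d));m=(abs(W-P).max(-1)<.04);
x0,y0=u-40,v-30
cv2.imwrite("pics/s7.png",cv2.resize(p[y0:y0+65,x0:x0+80],None,fx=8,fy=8,interpolation=2)[:,:,::-1])
R=Ro.from_quat(s["eef_rot"]).as_matrix()
for l in ([0,0,0],[0,0,.008],[-.02,0,.008],[-.02,-.015,.023],[-.02,-.015,-.007],[-.02,.015,-.007],[-.02,.015,.023],[.02,-.015,-.007]):
    a=proj("scene",P+R@np.array(l));print(l,(a[0]+.5-x0)*8,(a[1]+.5-y0)*8)
E
```

```text
t28.65 pos [0.4416 0.2948 0.1868] head -2.49 tilt -1.000 F [-0.6  0.2 -0.3] M [ 0.02 -0.01  0.02] w 0.0286
turn 0.0026 rad dx 28.1 dy -6.8 dz -0.2  j6 2.04
323 212
[0, 0, 0] 326.32165055710857 245.50913138953706
[0, 0, 0.008] 326.3311998494464 273.7695031761273
[-0.02, 0, 0.008] 398.26536195153767 298.37409611827866
[-0.02, -0.015, 0.023] 364.81285689018705 381.86606211335175
[-0.02, -0.015, -0.007] 365.5890669156902 274.51874208014715
[-0.02, 0.015, -0.007] 431.3672999488249 215.7570880176338
[-0.02, 0.015, 0.023] 429.2945796103895 321.02700006488794
[0.02, -0.015, -0.007] 220.77094614640828 225.32010910485405
```

View pics/s7.png

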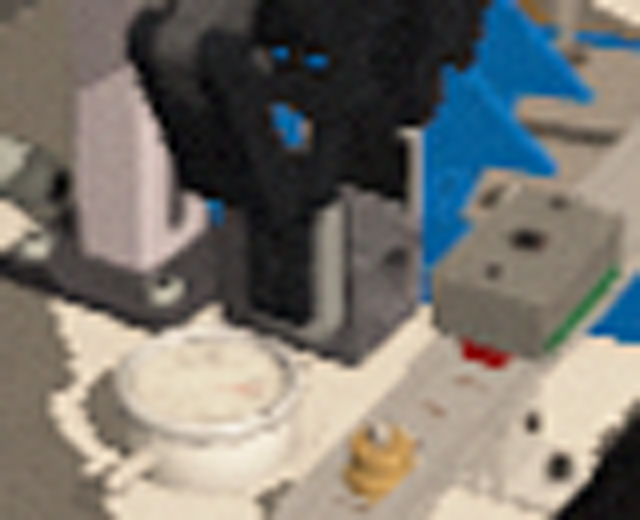

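Call:
send_rows(moves=[{"dx": 0, "dy": -7, "dz": -1.6, "turn": 0.0026, "grip": 1}, {"dx": 12, "dy": 0, "dz": 0, "turn": 0, "grip": 1}, {"dx": 15, "dy": 0, "dz": 0, "turn": 0, "grip": 1}, {"dx": 12, "dy": 0, "dz": 0, "turn": 0, "grip": 1}, {"dx": 5, "dy": 0, "dz": 0, "turn": 0, "grip": 1}, {"dx": 3, "dy": 0, "dz": 0, "turn": 0, "grip": 1}, {"dx": 3, "dy": 0, "dz": 0, "turn": 0, "grip": 1}, {"dx": 3, "dy": 0, "dz": 0, "turn": 0, "grip": 1}, {"dx": 3, "dy": 0, "dz": 0, "turn": 0, "grip": 1}, {"dx": 3, "dy": 0, "dz": 0, "turn": 0, "grip": 1}, {"dx": 0, "dy": 0, "dz": 0, "turn": 0, "grip": 1}])

```text
clock: 29.62
position: [0.495, 0.2993, 0.1877]
eef_rot: [1.0, -0.024, -0.007, 0.001]
force: [-14.1, 1.5, 6.0]
grip_width: 0.0288
```

```bash
python3 -c "
from h import *
ontube()"
```

```text
s 279.7 mm, lateral left -0.12 mm, turn needed 3.1393 rad F along -14.2 left 0.9
t29.62 pos [0.495  0.2993 0.1877] head -2.77 tilt -1.000 F [-14.1   1.5   6. ] M [ 0.03  2.33 -0.08] w 0.0288
turn -0.0000 rad dx 0.0 dy 0.0 dz 0.0  j6 2.01
```

Call:
send_rows(moves=[{"dx": -10, "dy": 0, "dz": 0, "turn": 0, "grip": 1}, {"dx": 0, "dy": 0, "dz": -2, "turn": 0, "grip": 1}, {"dx": 0, "dy": 0, "dz": 0, "turn": 0, "grip": 1}, {"dx": 0, "dy": 0, "dz": 0, "turn": 0, "grip": 1}])

```text
clock: 29.95
position: [0.4919, 0.2996, 0.1914]
eef_rot: [1.0, -0.025, 0.001, -0.0]
force: [0.3, 0.3, -0.2]
grip_width: 0.0287
```

```bash
python3 - <<'E'
from h import *
ontube()
p,d=snap("scene","s8")
s=readout.get_state();P=s["position"];u,v=map(int,proj("scene",P))
x0,y0=u-50,v-30
im=cv2.convertScaleAbs(cv2.resize(p[y0:y0+60,x0:x0+80],None,fx=10,fy=10,interpolation=2)[:,:,::-1],alpha=1.5,beta=20)
cv2.imwrite("pics/s8.png",im)
R=Ro.from_quat(s["eef_rot"]).as_matrix()
for l in ([0,0,.008],[-.015,-.015,.023],[-.015,-.015,-.007],[-.015,.015,-.007],[-.015,.015,.023],[.025,-.015,-.007],[.025,-.015,.023]):
    a=proj("scene",P+R@np.array(l));print(l,(a[0]+.5-x0+1.4)*10,(a[1]+.5-y0-2.1)*10)
a=proj("scene",(.5208,.2982,.1805));print((a[0]+.5-x0+1.4)*10,(a[1]+.5-y0-2.1)*10)
E
```

```text
s 279.7 mm, lateral left 0.12 mm, turn needed 3.1385 rad F along 0.3 left 0.3
t29.95 pos [0.4919 0.2996 0.1914] head -2.81 tilt -1.000 F [ 0.3  0.3 -0.2] M [ 0.01 -0.07 -0.  ] w 0.0287
turn -0.0000 rad dx 0.0 dy 0.0 dz 0.0  j6 2.02
[0, 0, 0.008] 526.2359220116778 324.52895873564097
[-0.015, -0.015, 0.023] 546.8111198938183 447.6519893315017
[-0.015, -0.015, -0.007] 542.6684848610059 315.2084241358238
[-0.015, 0.015, -0.007] 631.6172327614375 246.56378484841122
[-0.015, 0.015, 0.023] 633.895102019488 376.44632931575865
[0.025, -0.015, -0.007] 373.86260673873403 256.6478892087866
[0.025, -0.015, 0.023] 381.2207649989889 386.8746570408052
408.25078936125544 295.40946739844793
```

View pics/s8.png

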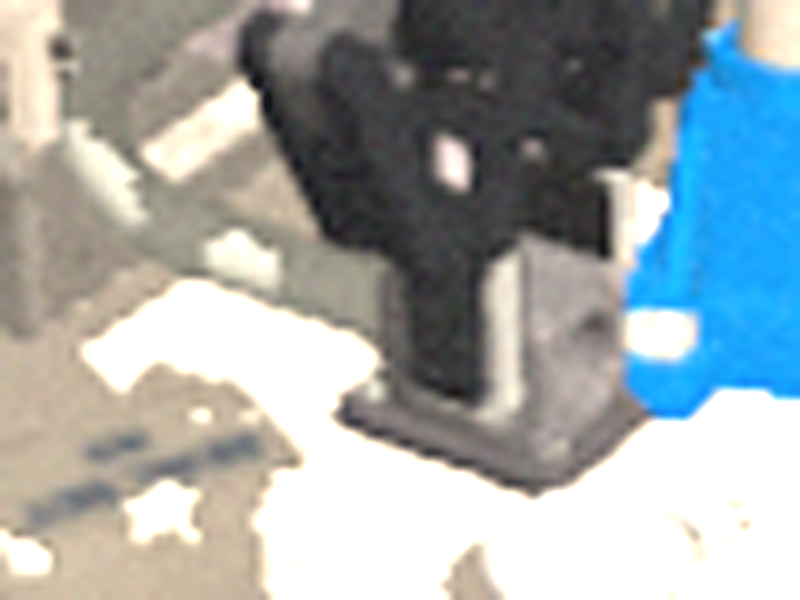

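Call:
send_rows(moves=[{"dx": 3, "dy": 0, "dz": 0, "turn": 0, "grip": 1}, {"dx": 3, "dy": 0, "dz": 0, "turn": 0, "grip": 1}, {"dx": 3, "dy": 0, "dz": 0, "turn": 0, "grip": 1}, {"dx": 2, "dy": 0, "dz": 0, "turn": 0, "grip": 1}, {"dx": 0, "dy": 0, "dz": 0, "turn": 0, "grip": 1}])

```text
clock: 30.42
position: [0.4951, 0.2993, 0.1896]
eef_rot: [1.0, -0.024, -0.009, 0.001]
force: [-19.5, 0.7, 9.1]
grip_width: 0.0288
```

```bash
python3 -c "
from h import *
ontube()"
```

```text
s 279.7 mm, lateral left -0.04 mm, turn needed 3.1390 rad F along -19.6 left -0.2
t30.42 pos [0.4951 0.2993 0.1896] head -2.79 tilt -1.000 F [-19.5   0.7   9.1] M [ 0.07  3.03 -0.02] w 0.0288
turn -0.0000 rad dx 0.0 dy 0.0 dz 0.0  j6 2.01
```

```bash
python3 - <<'E'
from h import *
np.set_printoptions(precision=1,suppress=True,linewidth=180)
f=np.load("s7.npz") if False else None
import os;print(os.path.exists("s7.npz"))
for tag,P in (("s7",[.4416,.2948,.1868]),("s8",[.4919,.2996,.1914])):
    f=np.load(tag+".npz");W=cloud("scene",f);P=np.array(P);u,v=map(int,proj("scene",P))
    D=(W-P)*1000
    print(tag,"rel TCP x / y / z  (mm), gray; cols u-4..u+14, rows v-10..v+16")
    for r in range(v-10,v+18,2):
        print(' '.join("%4d,%4d,%4d,%3d|"%(*np.clip(D[r,c],-999,999),f['p'][r,c].mean()) for c in range(u-4,u+14,3)))
E
```

```text
True
s7 rel TCP x / y / z  (mm), gray; cols u-4..u+14, rows v-10..v+16
 -13,  39,  47, 31|  -11,  25,  39, 28|  -14,  19,  37, 28|   -2, -13,  16, 22|   -8, -15,  17, 22|  -15, -14,  19, 97|
 -13,  38,  42, 28|  -12,  26,  36, 29|  -15,  21,  34, 23|   -1, -15,  10, 21|   -8, -14,  12, 19|  -14, -15,  14,104|
 -14,  41,  40, 33|  -12,  27,  32, 29|  -14,  20,  29, 56|   -3, -12,   8,100|   -8, -14,   9, 22|  -14, -14,  10,108|
 -12,  37,  33, 36|   -9,  22,  24, 47|  -13,  18,  23,123|   -7,  -4,   9, 96|  -11,  -8,   8,109|  -16, -12,   8,120|
  -6,  27,  22, 25|  -10,  23,  21, 80|  -13,  17,  18,122|   -9,   0,   7, 96|  -14,  -3,   7, 99|  -18,  -8,   5,111|
  -5,  25,  16, 22|   -9,  21,  15, 85|  -12,  16,  13,124|  -13,   6,   8, 96|  -16,   0,   5,106|  -17,  -9,   0, 94|
  -5,  26,  12, 23|   -9,  21,  10, 87|  -13,  17,   9,127|  -16,  11,   7,113|  -11,  -9,  -5, 55|  -17, -10,  -4, 97|
  -6,  27,   9, 27|   -9,  21,   6, 88|  -13,  16,   5,125|  -17,  13,   4, 95|  -11,  -9, -10, 83|  -16, -12, -10,106|
  -6,  27,   4, 22|   -8,  19,   0, 87|  -13,  18,   1,125|  -16,  11
[... 1696 characters left out ...]
   -9,  20,   1,104|  -13,  16,   0, 77|  -17,  11,   0,100|  -11,  -7, -13, 99|  -17,  -9, -11,113|
  -7,  27,   0, 23|   -8,  19,  -3, 95|  -13,  16,  -4, 95|  -18,  12,  -4, 96|  -13,  -4, -15,102|  -17,  -8, -16, 91|
   0,  17, -11, 50|   -8,  19,  -8,118|  -12,  15,  -8, 79|  -17,  12,  -9, 95|  -16,   0, -16,107|  -17,  -9, -22, 66|
   2,  14, -19, 55|   -4,  14, -17, 99|  -11,  13, -15, 74|  -17,  11, -14, 98|  -16,   0, -21, 84|  107,-210,-180, 73|
 136,-179,-178, 70|  130,-186,-180, 59|  -11,  13, -19, 70|  -17,  12, -18,106|  108,-196,-179, 70|  106,-208,-185, 82|
 137,-181,-186, 39|  127,-181,-183, 62|  118,-181,-180, 72|  111,-185,-180, 77|  106,-192,-182, 62|  104,-204,-189,204|
```

```bash
python3 - <<'E'
from h import *
a=np.radians(-12)
f=np.load("s6.npz");W=cloud("scene",f);P=np.array([.4187-.004,.1967,.017]);c,s=np.cos(a),np.sin(a)
D=(W-P)*1000;X=D[...,0]*c+D[...,1]*s;Y=-D[...,0]*s+D[...,1]*c
u,v=map(int,proj("scene",P+[-.02*c,-.02*s,0]));print(u,v)
for r in range(v-10,v+10):
    print(' '.join("%4d,%4d,%4d,%3d|"%(*np.clip([X[r,k],Y[r,k],D[r,k,2]],-999,999),f['p'][r,k].mean()) for k in range(u-4,u+8,1)))
E
```

```text
361 261
   0,  -7,  15, 99|   -1,  -8,  15,101|   -3, -10,  15,103|   -6,  -9,  17,100|   -7, -12,  16, 98|   -9, -14,  16, 96|   -9, -17,  14, 82|    9, -49, -14, 30|    5, -49, -12, 12|    5, -53, -15, 18|    3, -53, -13, 18|    1, -56, -14, 16|
  -2,  -4,  16,100|   -4,  -6,  15, 97|   -7,  -5,  17, 97|   -8,  -7,  17,101|  -10,  -9,  16,102|  -12, -10,  17, 97|  -13, -12,  16, 87|  -16, -12,  18, 81|  -16, -15,  16, 55|   -1, -43,  -8, 18|    0, -48, -11, 18|   -1, -51, -12, 16|
  -5,   0,  16,101|   -6,  -2,  16, 96|   -8,  -4,  16, 97|  -10,  -5,  16, 95|  -11,  -7,  15, 90|  -12, -10,  14, 80|  -16,  -8,  17, 92|  -16, -12,  15,101|  -19, -12,  17,115|  -19, -15,  15,101|   -4, -42,  -8, 16|   -6, -44,  -8, 20|
  -7,   1,  16, 99|   -8,   0,  15,101|  -10,   0,  16,104|  -12,  -2,  16,108|  -13,  -5,  15, 95|  -16,  -5,  16, 92|  -16,  -8,  14,102|  -19,  -7,  17,111|  -19, -11,  14,126|  -20, -14,  13,103|   -5, -42, -11,  7|   -6, -43, -11, 10|
  -9,   4,  15, 91|  -10,   2,  15, 98|  -11,   0,  15, 93|  -14,   0,  15, 93|  -16,   0,  17, 97|  -17,  -2,  16,112|  -19,  -4,  
[... 3007 characters left out ...]
  -18,  11, -11, 61|  -19,   9, -12, 41|  -20,   6, -13, 31|  -21,   3, -15,  9|  -33,  16,   0, 22|  -33,  12,  -2, 16|  -30,   5,  -8,  6|  -30,   1, -11, 95|  -30,  -3, -14,193|  -32,  -4, -14,223|  -34,  -5, -13,217|
 -16,  12, -15, 20|  -18,  10, -15, 24|  -20,  10, -14, 14|  -22,   9, -13,  7|  -32,  20,   0, 20|  -33,  16,  -2, 13|  -33,  13,  -4,  6|  -31,   6, -10, 57|  -31,   2, -12,162|  -31,  -1, -15,221|  -35,   0, -12,226|  -36,  -2, -13,204|
 -19,  16, -13, 14|  -21,  14, -13,  9|  -22,  12, -15,  6|  -31,  21,  -3, 12|  -33,  21,  -2, 24|  -34,  17,  -4,  9|  -33,  12,  -8, 29|  -30,   4, -15,141|  -32,   3, -15,218|  -33,   1, -15,221|  -35,   0, -15,202|  -37,   0, -14,132|
```

Call:
send_rows(moves=[{"dx": -8, "dy": 0, "dz": 0, "turn": 0, "grip": 1}, {"dx": -20, "dy": 0, "dz": 0, "turn": 0, "grip": 1}, {"dx": -22, "dy": 0, "dz": 0, "turn": 0, "grip": 1}, {"dx": 0, "dy": 0, "dz": 0, "turn": -0.1208, "grip": 1}, {"dx": 0, "dy": 0, "dz": 0, "turn": -0.1208, "grip": 1}, {"dx": 0, "dy": 0, "dz": 0, "turn": -0.1208, "grip": 1}, {"dx": 0, "dy": 0, "dz": 0, "turn": -0.1208, "grip": 1}, {"dx": 0, "dy": 0, "dz": 0, "turn": -0.1208, "grip": 1}, {"dx": 0, "dy": 0, "dz": 0, "turn": -0.1208, "grip": 1}, {"dx": 0, "dy": 0, "dz": 0, "turn": -0.1208, "grip": 1}, {"dx": 0, "dy": 0, "dz": 0, "turn": -0.1208, "grip": 1}, {"dx": 0, "dy": 0, "dz": 0, "turn": -0.1208, "grip": 1}, {"dx": 0, "dy": 0, "dz": 0, "turn": -0.1208, "grip": 1}, {"dx": 0, "dy": 0, "dz": 0, "turn": -0.1208, "grip": 1}, {"dx": 0, "dy": 0, "dz": 0, "turn": -0.1208, "grip": 1}, {"dx": 0, "dy": 0, "dz": 0, "turn": -0.1208, "grip": 1}])

```text
clock: 31.75
position: [0.4531, 0.3013, 0.1909]
eef_rot: [0.723, 0.691, 0.001, 0.0]
force: [0.1, 0.7, 0.2]
grip_width: 0.0287
```

Call:
send_rows(moves=[{"dx": 0, "dy": 0, "dz": 0, "turn": -0.1208, "grip": 1}, {"dx": 0, "dy": 0, "dz": 0, "turn": -0.1208, "grip": 1}, {"dx": 0, "dy": 0, "dz": 0, "turn": -0.1208, "grip": 1}, {"dx": 0, "dy": 0, "dz": 0, "turn": -0.1208, "grip": 1}, {"dx": 0, "dy": 0, "dz": 0, "turn": -0.1208, "grip": 1}, {"dx": 0, "dy": 0, "dz": 0, "turn": -0.1208, "grip": 1}, {"dx": 0, "dy": 0, "dz": 0, "turn": -0.1208, "grip": 1}, {"dx": 0, "dy": 0, "dz": 0, "turn": -0.1208, "grip": 1}, {"dx": 0, "dy": 0, "dz": 0, "turn": -0.1208, "grip": 1}, {"dx": 0, "dy": 0, "dz": 0, "turn": -0.1208, "grip": 1}, {"dx": 0, "dy": 0, "dz": 0, "turn": -0.1208, "grip": 1}, {"dx": 0, "dy": 0, "dz": 0, "turn": -0.1208, "grip": 1}, {"dx": 0, "dy": 0, "dz": 0, "turn": -0.1208, "grip": 1}, {"dx": 0, "dy": 0, "dz": 0, "turn": 0, "grip": 1}, {"dx": 0, "dy": 0, "dz": 0, "turn": 0, "grip": 1}])

```text
clock: 33.0
position: [0.4529, 0.3013, 0.1909]
eef_rot: [0.027, 1.0, 0.0, 0.0]
force: [-0.1, 0.5, 0.3]
grip_width: 0.0287
```

```bash
python3 - <<'E'
from h import *
go(.478,.2997,.1885,177.36)
p,d=snap("scene","s9");W=cloud("scene",dict(p=p,d=d));P=readout.get_state()["position"];u,v=map(int,proj("scene",P));D=(W-P)*1000
for r in range(v-6,v+18,2):
    print(' '.join("%4d,%4d,%4d,%3d|"%(*np.clip(D[r,c],-999,999),p[r,c].mean()) for c in range(u-4,u+16,3)))
E
```

```text
t33.00 pos [0.4529 0.3013 0.1909] head 176.94 tilt -1.000 F [-0.1  0.5  0.3] M [-0.01 -0.02 -0.02] w 0.0287
turn -0.0074 rad dx -25.2 dy -0.5 dz 2.4  j6 -1.09
 -14,  39,  39, 32|  -13,  27,  32, 25|  -13,  17,  27, 61|   -2, -13,   8, 81|   -8, -14,   9, 17|  -14, -14,  10, 95|  117,-272,-165, 94|
 -13,  37,  34, 32|   -9,  20,  23, 40|  -12,  15,  22,110|   -5,  -8,   7, 98|  -11,  -8,   8,100|  -16, -10,   9,100|  113,-264,-165, 91|
  -6,  26,  21, 25|   -8,  20,  19, 93|  -13,  16,  18,102|   -9,   0,   8, 97|  -13,  -5,   6,100|  -19,  -6,   8, 96|  -24,  -7,   9, 99|
  -6,  27,  18, 29|   -8,  19,  14, 96|  -13,  16,  14,105|  -12,   5,   8,102|  -17,   1,   7, 94|  -21,  -1,   7, 96|  -27,  -2,   8,113|
  -6,  27,  14, 26|   -8,  19,   9, 94|  -12,  16,   9,102|  -16,  12,   8,102|  -21,   8,   7, 91|  -25,   4,   6,114|  -29,   0,   5, 98|
  -6,  27,   9, 29|   -9,  20,   6, 93|  -13,  16,   5, 97|  -18,  14,   6, 85|  -24,  14,   8,113|  -27,   9,   6, 99|  -29,   0,   1, 48|
  -5,  26,   4, 28|   -9,  21,   2, 98|  -12,  16,   1,122|  -17,  13,   0, 67|  -24,  15,   4, 88|  -27,   9,   1, 83|  -28,   0,  -3, 12|
  -6,  27,   0, 22|   -9,  21,  -1, 95|  -13,  17,  -2,125|  -18,  15,  -2, 74|  -24,  14,   0, 85|  -27,   9,  -2, 74|  -28,  -1,  -8, 14|
  -4,  24,  -5, 24|   -7,  18,  -8,105|  -12,  16,  -7,100|  -17,  13,  -7, 68|  -24,  15,  -4, 88|  -27,   9,  -6, 72|  -28,   0, -12, 56|
   2,  13, -18, 63|   -7,  19, -12,106|  -10,  13, -14, 76|  -17,  14, -11, 70|  -25,  16,  -7, 87|  -27,   9, -11, 77|  -28,  -1, -17,111|
 110,-163,-165,194|   -4,  13, -21, 94|  -10,  13, -19, 68|  -18,  15, -15, 72|  -24,  14, -14, 85|  -27,   9, -16, 84|   85,-214,-187,208|
 106,-155,-165,217|  100,-160,-166,207|   91,-161,-163,145|  -18,  15, -19, 79|  -24,  14, -18, 80|   88,-203,-187,164|   82,-207,-188,211|
```

Call:
send_rows(moves=[{"dx": -10, "dy": -0.5, "dz": 2.4, "turn": -0.0074, "grip": 1}, {"dx": -15, "dy": 0, "dz": 0, "turn": 0, "grip": 1}, {"dx": -12, "dy": 0, "dz": 0, "turn": 0, "grip": 1}, {"dx": -8, "dy": 0, "dz": 0, "turn": 0, "grip": 1}, {"dx": -4, "dy": 0, "dz": 0, "turn": 0, "grip": 1}, {"dx": -3, "dy": 0, "dz": 0, "turn": 0, "grip": 1}, {"dx": -3, "dy": 0, "dz": 0, "turn": 0, "grip": 1}, {"dx": -3, "dy": 0, "dz": 0, "turn": 0, "grip": 1}, {"dx": -3, "dy": 0, "dz": 0, "turn": 0, "grip": 1}, {"dx": 0, "dy": 0, "dz": 0, "turn": 0, "grip": 1}])

```text
clock: 33.88
position: [0.5135, 0.2983, 0.1885]
eef_rot: [0.021, 1.0, 0.0, 0.0]
force: [0.5, -0.7, -0.5]
grip_width: 0.0287
```

```bash
python3 -c "
from h import *
ontube()"
```

```text
s 279.7 mm, lateral left -0.26 mm, turn needed 0.0032 rad F along 0.5 left -0.7
t33.88 pos [0.5135 0.2983 0.1885] head 177.55 tilt -1.000 F [ 0.5 -0.7 -0.5] M [0.05 0.01 0.07] w 0.0287
turn -0.0000 rad dx 0.0 dy 0.0 dz 0.0  j6 -1.15
```

Past the rim without force. Continue toward home.

Call:
send_rows(moves=[{"dx": -4, "dy": 0, "dz": 0, "turn": 0, "grip": 1}, {"dx": -4, "dy": 0, "dz": 0, "turn": 0, "grip": 1}, {"dx": -4, "dy": 0, "dz": 0, "turn": 0, "grip": 1}, {"dx": -4, "dy": 0, "dz": 0, "turn": 0, "grip": 1}, {"dx": -3, "dy": 0, "dz": 0, "turn": 0, "grip": 1}, {"dx": -2, "dy": 0, "dz": 0, "turn": 0, "grip": 1}, {"dx": -2, "dy": 0, "dz": 0, "turn": 0, "grip": 1}, {"dx": 0, "dy": 0, "dz": 0, "turn": 0, "grip": 1}])

```text
clock: 34.55
position: [0.5365, 0.2972, 0.1883]
eef_rot: [0.021, 1.0, -0.0, 0.0]
force: [-0.6, 0.4, -0.7]
grip_width: 0.0285
```

```bash
python3 -c "
from h import *
ontube()"
```

```text
s 263.8 mm, lateral left -0.26 mm, turn needed 0.0032 rad F along -0.6 left 0.4
t34.55 pos [0.5365 0.2972 0.1883] head 177.55 tilt -1.000 F [-0.6  0.4 -0.7] M [-0.03  0.06 -0.01] w 0.0285
turn -0.0000 rad dx 0.0 dy 0.0 dz 0.0  j6 -1.16
```

Push until the bore floor gives a contact force.

Call:
send_rows(moves=[{"dx": -1.5, "dy": 0, "dz": 0, "turn": 0, "grip": 1}, {"dx": -1.5, "dy": 0, "dz": 0, "turn": 0, "grip": 1}, {"dx": -1.5, "dy": 0, "dz": 0, "turn": 0, "grip": 1}, {"dx": 0, "dy": 0, "dz": 0, "turn": 0, "grip": 1}, {"dx": 0, "dy": 0, "dz": 0, "turn": 0, "grip": 1}])

```text
clock: 34.97
position: [0.5373, 0.2972, 0.1878]
eef_rot: [0.021, 1.0, -0.0, -0.004]
force: [-8.6, -0.1, 3.5]
grip_width: 0.0286
```

Call:
send_rows(moves=[{"dx": -1.5, "dy": 0, "dz": 1, "turn": 0, "grip": 1}, {"dx": 0, "dy": 0, "dz": 0, "turn": 0, "grip": 1}, {"dx": 0, "dy": 0, "dz": 0, "turn": 0, "grip": -0.15}, {"dx": 0, "dy": 0, "dz": 0, "turn": 0, "grip": -0.15}, {"dx": 0, "dy": 0, "dz": 0, "turn": 0, "grip": -0.15}, {"dx": 0, "dy": 0, "dz": 0, "turn": 0, "grip": -0.15}, {"dx": 0, "dy": 0, "dz": 0, "turn": 0, "grip": -0.15}, {"dx": 0, "dy": 0, "dz": 0, "turn": 0, "grip": -0.15}, {"dx": 0, "dy": 0, "dz": -10, "turn": 0, "grip": -0.15}, {"dx": 0, "dy": 0, "dz": -20, "turn": 0, "grip": -0.15}, {"dx": 0, "dy": 0, "dz": -25, "turn": 0, "grip": -0.15}, {"dx": 20, "dy": 0, "dz": -25, "turn": 0, "grip": -0.15}, {"dx": 40, "dy": 0, "dz": 0, "turn": 0, "grip": 1}, {"dx": 40, "dy": 0, "dz": 0, "turn": 0, "grip": 1}, {"dx": 40, "dy": 0, "dz": 0, "turn": 0, "grip": 1}, {"dx": 40, "dy": 0, "dz": 0, "turn": 0, "grip": 1}, {"dx": 0, "dy": 0, "dz": 0, "turn": 0, "grip": 1}, {"dx": 0, "dy": 0, "dz": 0, "turn": 0, "grip": 1}])

```text
clock: 36.47
position: [0.3608, 0.3049, 0.2682]
eef_rot: [0.02, 1.0, 0.0, 0.001]
force: [0.7, -0.1, 0.8]
grip_width: -0.0001
```

```bash
python3 - <<'E'
from h import *
ontube()
p,d=snap("scene","s10");p2,d2=snap("top","t10")
cv2.imwrite("pics/s10.png",np.hstack([cv2.resize(p[135:225,230:310],None,fx=5,fy=5,interpolation=2),cv2.resize(p[240:330,220:300],None,fx=5,fy=5,interpolation=2)])[:,:,::-1])
W=cloud("scene",dict(p=p,d=d));m=(W[...,2]>.06)&(W[...,2]<.09)&(abs(W[...,0]-.51)<.06)&(abs(W[...,1]-.41)<.06);print(m.sum(),W[m].mean(0),W[m].max(0))
# wheel tops in both cams: fit cylinders
E
```

```text
s 279.7 mm, lateral left -0.69 mm, turn needed 0.0057 rad F along 0.7 left -0.1
t36.47 pos [0.3608 0.3049 0.2682] head 177.69 tilt -1.000 F [ 0.7 -0.1  0.8] M [ 0.03 -0.   -0.02] w -0.0001
turn -0.0000 rad dx 0.0 dy 0.0 dz 0.0  j6 -1.01
617 [0.50906998 0.41562001 0.06670031] [0.543885   0.44816791 0.073498  ]
```

View pics/s10.png

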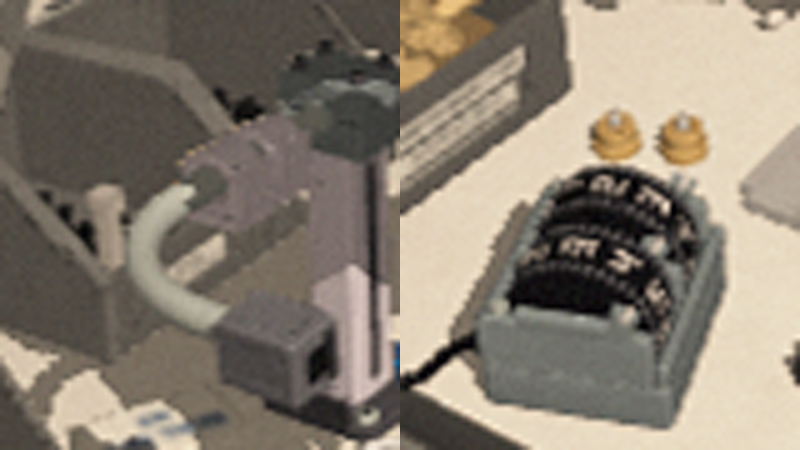

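```bash
cat > w.py <<'E'
from h import *
from scipy.optimize import least_squares
B={"scene":(1.4,-2.1),"top":(0,0)}
def cloudb(n,f):
    c=vision.get_calibration(n);d=f['d'];v,u=np.mgrid[:400,:640];b=B[n]
    P=np.stack([(u-b[0]-c["cx"])/c["fx"]*d,(v-b[1]-c["cy"])/c["fy"]*d,d],-1)
    return (P-np.array(c["t"]))@np.array(c["R"])
def fit(n,f,dbg=True):
    W=cloudb(n,f).reshape(-1,3);W=W[(W[:,2]>.058)&(W[:,2]<.078)&(abs(W[:,0]-.515)<.05)&(abs(W[:,1]-.41)<.06)]
    p=np.array([.515,.408,np.radians(21),.040])
    for it in range(6):
        c,s=np.cos(p[2]),np.sin(p[2]);d=W[:,:2]-p[:2];Y=-d[:,0]*s+d[:,1]*c
        q=W[(abs(Y)>6)&(abs(Y)<28)]
        def res(p):
            c,s=np.cos(p[2]),np.sin(p[2]);X=(q[:,0]-p[0])*c+(q[:,1]-p[1])*s
            return np.r_[np.hypot(X,q[:,2]-p[3])-.030]
        def full(k): return res([k[0],p[1]+0,k[1],k[2]])
        r=least_squares(full,[p[0],p[2],p[3]],loss='soft_l1',f_scale=.002);p=np.array([r.x[0],p[1],r.x[1],r.x[2]])
        c,s=np.cos(p[2]),np.sin(p[2]);d=W[:,:2]-p[:2];X=d[:,0]*c+d[:,1]*s;Y=-d[:,0]*s+d[:,1]*c
        k=(abs(X)<.02)&(W[:,2]>.062)
        lo,hi=np.percentile(Y[k],[1,99]);sh=(lo+hi)/2;p[0]-=s*sh;p[1]+=c*sh
    return p,len(W),hi-lo,np.abs(r.fun).mean()
if __name__=="__main__":
    np.set_printoptions(precision=4,suppress=True)
    for n,t in (("top","top0"),("top","t10"),("scene","scene0"),("scene","s10")):
        p,a,b,c=fit(n,np.load(t+".npz"));print(n,t,p[:2],np.degrees(p[2]),p[3],a,b,c)
E
python3 w.py
```

```text
top top0 [0.5134 0.4123] 21.0 0.04 258 0.05769793355010466 nan
top t10 [0.5134 0.4123] 21.0 0.04 259 0.057564256395883306 nan
scene scene0 [0.5121 0.4155] 21.0 0.04 542 0.05804025061485765 nan
scene s10 [0.512  0.4158] 21.0 0.04 544 0.05757401113189724 nanw.py:22: RuntimeWarning: Mean of empty slice.
  return p,len(W),hi-lo,np.abs(r.fun).mean()
  ret = ret.dtype.type(ret / rcount)
```

```bash
sed -i 's/(abs(Y)>6)&(abs(Y)<28)/(abs(Y)>.006)\&(abs(Y)<.028)/' w.py; python3 w.py
```

```text
top top0 [0.5193 0.4144] 18.129219035728475 0.04007321929723026 258 0.05686699222165897 0.0018958924520740801
top t10 [0.5201 0.4148] 16.76108853386138 0.04013777069783523 259 0.057161070651026644 0.002049657568393673
scene scene0 [0.5153 0.4168] 19.20488569313109 0.03740598885845411 542 0.057971152688710156 0.001117323985482134
scene s10 [0.5153 0.4169] 18.74628079306686 0.037526846399995505 544 0.05767199687386049 0.001174668034810841
```

```bash
cat >> w.py <<'E'
def strips(tag,p,fn=None,n="scene"):
    f=np.load(tag+".npz");im=f['p'][:,:,::-1];c,s=np.cos(p[2]),np.sin(p[2]);cal=vision.get_calibration(n);out=[]
    for off in (.017,-.017):
        ph=np.radians(np.arange(-60,85,.25));yy=np.linspace(.0135,-.0135,216)+off
        PH,YY=np.meshgrid(ph,yy,indexing='ij');X=-.030*np.sin(PH);Z=p[3]+.030*np.cos(PH)
        w=np.stack([p[0]+c*X-s*YY,p[1]+s*X+c*YY,Z],-1);q=w@np.array(cal["R"]).T+np.array(cal["t"])
        u=cal["fx"]*q[...,0]/q[...,2]+cal["cx"]+B[n][0];v=cal["fy"]*q[...,1]/q[...,2]+cal["cy"]+B[n][1]
        out.append(cv2.remap(im,u.astype(np.float32),v.astype(np.float32),cv2.INTER_CUBIC))
    if fn:
        I=[o.copy() for o in out];J=np.hstack([I[0],np.zeros((580,60,3),np.uint8),I[1]])
        for a in range(-60,85,10):
            r=(a+60)*4;cv2.line(J,(216,r),(276,r),(0,255,255) if a!=50 else (0,0,255),1);cv2.putText(J,str(a),(225,r+14),0,.45,(255,255,255),1)
        cv2.imwrite(f"pics/{fn}.png",J)
    return out
E
python3 - <<'E'
from w import *
p=fit("scene",np.load("s10.npz"))[0];o=strips("s10",p,"strip")
for k in o:
    g=k[:,50:166].mean((1,2));print(np.round(g[::8]).astype(int).tolist())
E
```

```text
[62, 65, 68, 71, 73, 73, 70, 67, 64, 62, 62, 64, 67, 69, 69, 63, 49, 30, 17, 20, 38, 60, 79, 88, 82, 72, 74, 88, 98, 90, 70, 69, 85, 93, 73, 35, 14, 15, 17, 25, 38, 63, 86, 105, 112, 114, 114, 103, 74, 55, 51, 46, 33, 24, 17, 13, 16, 38, 69, 92, 102, 102, 94, 89, 89, 86, 76, 67, 66, 69, 69, 67, 65]
[56, 52, 48, 43, 39, 38, 38, 39, 41, 42, 43, 42, 41, 39, 38, 36, 32, 24, 18, 21, 38, 61, 82, 94, 94, 88, 85, 90, 92, 78, 56, 52, 70, 85, 79, 49, 20, 11, 13, 34, 66, 89, 93, 77, 70, 80, 89, 86, 75, 76, 94, 111, 101, 61, 25, 14, 20, 30, 38, 48, 59, 71, 85, 95, 91, 75, 60, 52, 48, 45, 41, 40, 43]
```

View pics/strip.png

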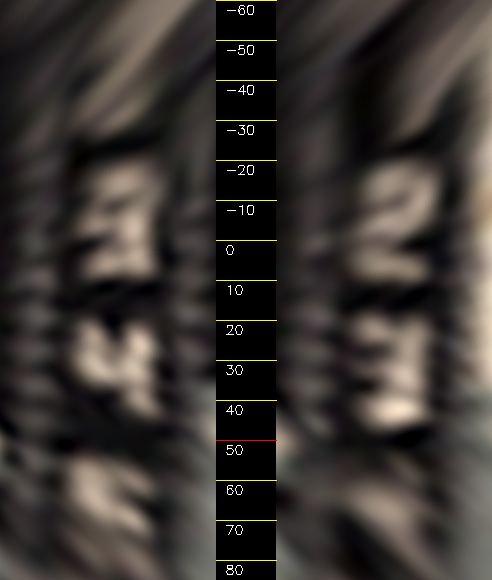

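```bash
python3 -c "
from h import *
go(.5235,.4356,.105,198.5)
s=readout.get_state();print(s['joint_pos'])"
```

```text
t36.57 pos [0.3634 0.305  0.2686] head 177.56 tilt -1.000 F [ 1.  -0.2  0.1] M [-0.02 -0.03  0.03] w -0.0002
turn -0.3655 rad dx -193.3 dy 73.0 dz 163.6  j6 -1.01
[ 5.15871333e-01 -3.19783886e-02  1.75100496e+00 -4.24919394e-04
  1.41966023e+00 -1.01229023e+00]
```

Call:
send_rows(moves=[{"dx": 0, "dy": 0, "dz": 0, "turn": -0.122, "grip": 1}, {"dx": 0, "dy": 0, "dz": 0, "turn": -0.122, "grip": 1}, {"dx": 0, "dy": 0, "dz": 0, "turn": -0.1215, "grip": 1}, {"dx": 0, "dy": 24.3, "dz": 0, "turn": 0, "grip": 1}, {"dx": 0, "dy": 24.3, "dz": 0, "turn": 0, "grip": 1}, {"dx": 0, "dy": 24.4, "dz": 0, "turn": 0, "grip": 1}, {"dx": -32, "dy": 0, "dz": 0, "turn": 0, "grip": 1}, {"dx": -32, "dy": 0, "dz": 0, "turn": 0, "grip": 1}, {"dx": -32, "dy": 0, "dz": 0, "turn": 0, "grip": 1}, {"dx": -32, "dy": 0, "dz": 0, "turn": 0, "grip": 1}, {"dx": -32, "dy": 0, "dz": 0, "turn": 0, "grip": 1}, {"dx": -33, "dy": 0, "dz": 0, "turn": 0, "grip": 1}, {"dx": 0, "dy": 0, "dz": 30, "turn": 0, "grip": 1}, {"dx": 0, "dy": 0, "dz": 35, "turn": 0, "grip": 1}, {"dx": 0, "dy": 0, "dz": 35, "turn": 0, "grip": 1}, {"dx": 0, "dy": 0, "dz": 35, "turn": 0, "grip": 1}, {"dx": 0, "dy": 0, "dz": 20, "turn": 0, "grip": 1}, {"dx": 0, "dy": 0, "dz": 6, "turn": 0, "grip": 1}, {"dx": 0, "dy": 0, "dz": 0, "turn": 0, "grip": 1}, {"dx": 0, "dy": 0, "dz": 0, "turn": 0, "grip": 1}])

```text
clock: 38.23
position: [0.524, 0.4354, 0.1072]
eef_rot: [-0.16, 0.987, 0.0, 0.001]
force: [-0.5, 0.9, 0.9]
grip_width: 0.0001
```

```bash
python3 -c "
from h import *
go(.5235,.4356,.09,198.5)"
```

```text
t38.23 pos [0.524  0.4354 0.1072] head -161.56 tilt -1.000 F [-0.5  0.9  0.9] M [-0.01 -0.04 -0.  ] w 0.0001
turn -0.0010 rad dx 0.4 dy 0.3 dz 17.2  j6 -1.33
```

Call:
send_rows(moves=[{"dx": 0, "dy": 0, "dz": 4, "turn": 0, "grip": 1}, {"dx": 0, "dy": 0, "dz": 4, "turn": 0, "grip": 1}, {"dx": 0, "dy": 0, "dz": 3, "turn": 0, "grip": 1}, {"dx": 0, "dy": 0, "dz": 0, "turn": 0, "grip": 1}, {"dx": 0, "dy": 0, "dz": 0, "turn": 0, "grip": 1}])

```text
clock: 38.65
position: [0.5221, 0.4352, 0.0957]
eef_rot: [-0.161, 0.987, 0.0, 0.0]
force: [-0.4, -0.9, -0.7]
grip_width: -0.0001
```

Call:
send_rows(moves=[{"dx": 0, "dy": 0, "dz": 2, "turn": 0, "grip": 1}, {"dx": 0, "dy": 0, "dz": 2, "turn": 0, "grip": 1}, {"dx": 0, "dy": 0, "dz": 0, "turn": 0, "grip": 1}, {"dx": 0, "dy": 0, "dz": 0, "turn": 0, "grip": 1}])

```text
clock: 38.98
position: [0.5219, 0.4351, 0.0911]
eef_rot: [-0.161, 0.987, -0.0, -0.0]
force: [0.3, -0.0, 0.1]
grip_width: 0.0003
```

Call:
send_rows(moves=[{"dx": 0, "dy": 0, "dz": 2, "turn": 0, "grip": 1}, {"dx": 0, "dy": 0, "dz": 1.5, "turn": 0, "grip": 1}, {"dx": 0, "dy": 0, "dz": 0, "turn": 0, "grip": 1}, {"dx": 0, "dy": 0, "dz": 0, "turn": 0, "grip": 1}])

```text
clock: 39.32
position: [0.522, 0.435, 0.0876]
eef_rot: [-0.161, 0.987, -0.0, -0.0]
force: [-0.5, -0.4, 0.8]
grip_width: 0.0
```

Call:
send_rows(moves=[{"dx": 0, "dy": 0, "dz": 2, "turn": 0, "grip": 1}, {"dx": 0, "dy": 0, "dz": 2, "turn": 0, "grip": 1}, {"dx": 0, "dy": 0, "dz": 0, "turn": 0, "grip": 1}, {"dx": 0, "dy": 0, "dz": 0, "turn": 0, "grip": 1}])

```text
clock: 39.65
position: [0.5222, 0.4352, 0.0839]
eef_rot: [-0.161, 0.987, 0.0, 0.0]
force: [0.5, -0.4, 0.5]
grip_width: -0.0001
```

Call:
send_rows(moves=[{"dx": 0, "dy": 0, "dz": 2, "turn": 0, "grip": 1}, {"dx": 0, "dy": 0, "dz": 0, "turn": 0, "grip": 1}, {"dx": 0, "dy": 0, "dz": 0, "turn": 0, "grip": 1}])

```text
clock: 39.9
position: [0.5236, 0.4357, 0.0834]
eef_rot: [-0.161, 0.987, 0.0, 0.002]
force: [0.5, 0.3, 4.1]
grip_width: -0.0
```

Call:
send_rows(moves=[{"dx": 4.6, "dy": 0, "dz": 0, "turn": 0, "grip": 1}, {"dx": 4.6, "dy": 0, "dz": 0, "turn": 0, "grip": 1}, {"dx": 4.6, "dy": 0, "dz": 0, "turn": 0, "grip": 1}, {"dx": 4.6, "dy": 0, "dz": 0, "turn": 0, "grip": 1}, {"dx": 4.6, "dy": 0, "dz": 0, "turn": 0, "grip": 1}, {"dx": 0, "dy": 0, "dz": 0, "turn": 0, "grip": 1}, {"dx": 0, "dy": 0, "dz": 0, "turn": 0, "grip": 1}])

```text
clock: 40.48
position: [0.5004, 0.4279, 0.0835]
eef_rot: [-0.161, 0.987, 0.0, 0.0]
force: [-1.0, -1.5, 7.8]
grip_width: -0.0002
```

```bash
python3 - <<'E'
from w import *
go(.5235,.4356,.0834,198.5)
p=fit("scene",np.load("s10.npz"))[0]
snap("scene","s11");snap("scene","s11b")
for t in("s10","s11"):
  for k in strips(t,p,"strip2"):
    g=k[:,50:166].mean((1,2));print(np.round(g[::8]).astype(int).tolist())
E
```

```text
t40.48 pos [0.5004 0.4279 0.0835] head -161.49 tilt -1.000 F [-1.  -1.5  7.8] M [-0.27  0.24 -0.03] w -0.0002
turn 0.0001 rad dx -24.3 dy 0.0 dz 0.1  j6 -1.32
[62, 65, 68, 71, 73, 73, 70, 67, 64, 62, 62, 64, 67, 69, 69, 63, 49, 30, 17, 20, 38, 60, 79, 88, 82, 72, 74, 88, 98, 90, 70, 69, 85, 93, 73, 35, 14, 15, 17, 25, 38, 63, 86, 105, 112, 114, 114, 103, 74, 55, 51, 46, 33, 24, 17, 13, 16, 38, 69, 92, 102, 102, 94, 89, 89, 86, 76, 67, 66, 69, 69, 67, 65]
[56, 52, 48, 43, 39, 38, 38, 39, 41, 42, 43, 42, 41, 39, 38, 36, 32, 24, 18, 21, 38, 61, 82, 94, 94, 88, 85, 90, 92, 78, 56, 52, 70, 85, 79, 49, 20, 11, 13, 34, 66, 89, 93, 77, 70, 80, 89, 86, 75, 76, 94, 111, 101, 61, 25, 14, 20, 30, 38, 48, 59, 71, 85, 95, 91, 75, 60, 52, 48, 45, 41, 40, 43]
[54, 49, 43, 37, 32, 28, 28, 29, 32, 34, 36, 39, 41, 43, 45, 44, 42, 37, 30, 24, 21, 17, 14, 15, 22, 30, 40, 45, 44, 38, 31, 29, 31, 33, 34, 31, 30, 32, 33, 34, 33, 34, 46, 69, 95, 111, 111, 101, 93, 99, 107, 102, 84, 74, 83, 96, 90, 63, 30, 12, 11, 23, 40, 55, 67, 78, 86, 91, 93, 91, 85, 75, 64]
[24, 22, 21, 20, 20, 20, 20, 22, 23, 23, 24, 24, 25, 26, 26, 27, 27, 27, 26, 26, 26, 26, 27, 27, 26, 27, 27, 26, 26, 27, 27, 25, 27, 32, 44, 63, 85, 98, 92, 83, 87, 103, 108, 88, 74, 79, 86, 83, 73, 74, 91, 110, 101, 61, 25, 14, 19, 29, 37, 48, 59, 70, 84, 96, 92, 76, 59, 51, 47, 43, 40, 39, 42]
```

Call:
send_rows(moves=[{"dx": 0, "dy": 0, "dz": -5, "turn": 0, "grip": 1}, {"dx": 0, "dy": 0, "dz": -7, "turn": 0, "grip": 1}, {"dx": -12, "dy": 0, "dz": 0, "turn": 0, "grip": 1}, {"dx": -12, "dy": 0, "dz": 0, "turn": 0, "grip": 1}, {"dx": 0, "dy": 0, "dz": 0, "turn": 0, "grip": 1}, {"dx": 0, "dy": 0, "dz": 6, "turn": 0, "grip": 1}, {"dx": 0, "dy": 0, "dz": 3, "turn": 0, "grip": 1}, {"dx": 0, "dy": 0, "dz": 3, "turn": 0, "grip": 1}, {"dx": 0, "dy": 0, "dz": 0, "turn": 0, "grip": 1}, {"dx": 4.7, "dy": 0, "dz": 0, "turn": 0, "grip": 1}, {"dx": 4.7, "dy": 0, "dz": 0, "turn": 0, "grip": 1}, {"dx": 4.7, "dy": 0, "dz": 0, "turn": 0, "grip": 1}, {"dx": 4.7, "dy": 0, "dz": 0, "turn": 0, "grip": 1}, {"dx": 4.7, "dy": 0, "dz": 0, "turn": 0, "grip": 1}, {"dx": 0, "dy": 0, "dz": 0, "turn": 0, "grip": 1}, {"dx": 0, "dy": 0, "dz": -8, "turn": 0, "grip": 1}, {"dx": 0, "dy": 0, "dz": -25, "turn": 0, "grip": 1}, {"dx": 0, "dy": 0, "dz": -30, "turn": 0, "grip": 1}, {"dx": 0, "dy": 0, "dz": 0, "turn": 0, "grip": 1}])

```text
clock: 42.17
position: [0.5034, 0.4302, 0.1513]
eef_rot: [-0.161, 0.987, 0.002, 0.005]
force: [1.1, 0.7, 1.4]
grip_width: 0.0002
```

```bash
cat >> w.py <<'E'
P0=fit("scene",np.load("s10.npz"))[0]
def prof(tag):
    for n,k in zip(("tens","units"),strips(tag,P0)):
        g=k[:,50:166].mean((1,2));print(n,[(a,int(g[(a+60)*4])) for a in range(-30,80,2)])
E
python3 - <<'E'
from w import *
go(.5121+.01,.3996,.1,198.5)
snap("scene","s12");prof("s12")
E
```

```text
t42.17 pos [0.5034 0.4302 0.1513] head -161.48 tilt -1.000 F [1.1 0.7 1.4] M [-0.02 -0.04  0.02] w 0.0002
turn 0.0004 rad dx -8.1 dy -34.9 dz 51.3  j6 -1.32
tens [(-30, 93), (-28, 87), (-26, 81), (-24, 78), (-22, 82), (-20, 89), (-18, 95), (-16, 96), (-14, 87), (-12, 66), (-10, 37), (-8, 16), (-6, 11), (-4, 15), (-2, 25), (0, 39), (2, 50), (4, 54), (6, 56), (8, 58), (10, 59), (12, 55), (14, 54), (16, 58), (18, 62), (20, 60), (22, 53), (24, 41), (26, 30), (28, 21), (30, 15), (32, 15), (34, 30), (36, 55), (38, 77), (40, 86), (42, 81), (44, 86), (46, 99), (48, 108), (50, 103), (52, 81), (54, 72), (56, 83), (58, 90), (60, 84), (62, 65), (64, 38), (66, 20), (68, 24), (70, 40), (72, 59), (74, 76), (76, 90), (78, 99)]
units [(-30, 36), (-28, 31), (-26, 24), (-24, 19), (-22, 22), (-20, 39), (-18, 62), (-16, 82), (-14, 93), (-12, 92), (-10, 87), (-8, 86), (-6, 91), (-4, 92), (-2, 78), (0, 56), (2, 52), (4, 69), (6, 85), (8, 81), (10, 52), (12, 21), (14, 12), (16, 14), (18, 33), (20, 64), (22, 88), (24, 91), (26, 75), (28, 69), (30, 80), (32, 89), (34, 84), (36, 73), (38, 73), (40, 92), (42, 110), (44, 100), (46, 60), (48, 25), (50, 14), (52, 19), (54, 28), (56, 36), (58, 47), (60, 58), (62, 71), (64, 85), (66, 96), (68, 92), (70, 75), (72, 59), (74, 50), (76, 46), (78, 44)]
```

```bash
python3 - <<'E'
from w import *
f=np.load("s12.npz");W=cloudb("scene",f);p=P0;c,s=np.cos(p[2]),np.sin(p[2])
for (u0,v0) in ((265,302),(271,288),(278,277)):
    print("--")
    for v in range(v0-3,v0+4):
        r=[]
        for u in range(u0-3,u0+4):
            d=W[v,u]-np.array([p[0],p[1],p[3]]);X=d[0]*c+d[1]*s;Y=-d[0]*s+d[1]*c
            r.append("%3d(%3d,%3d,%3d)"%(f['p'][v,u].mean(),X*1e3,Y*1e3,d[2]*1e3))
        print(' '.join(r))
E
```

```text
--
 20(-14, 27, 19)  15(-16, 28, 20)  14(-18, 27, 20)  37(-20, 27, 20)  50(-21, 25, 18)  62(-23, 26, 19)  71(-24, 24, 18)
 36(-13, 27, 16)  56(-18, 34, 24)  20(-18, 28, 17)   6(-20, 28, 18)  28(-21, 27, 17)  61(-23, 27, 17)  63(-24, 25, 16)
 78(-14, 29, 15) 134(-18, 34, 21) 109(-19, 32, 19) 120(-22, 34, 22) 125(-23, 32, 20)  12(-23, 26, 14)  60(-24, 24, 13)
 98(-13, 28, 12) 140(-18, 35, 20) 140(-20, 34, 20) 177(-22, 34, 20) 185(-24, 34, 20)  99(-25, 33, 19)  60(-26, 31, 18)
 94(-17, 36, 19) 126(-19, 37, 20) 163(-21, 38, 21) 188(-221,501,535) 161(-24, 36, 20) 109(-26, 35, 19)  34(-25, 28, 11)
109(-17, 37, 17) 116(-19, 37, 17) 148(-21, 37, 18) 153(-23, 37, 18) 118(-25, 37, 18)  78(-26, 37, 18)  13(-24, 27,  8)
108(-17, 38, 15) 109(-19, 37, 15) 116(-21, 38, 16) 117(-23, 38, 16)  96(-24, 37, 16)  40(-24, 31,  9)   2(-24, 28,  6)
--
 15(-14, -6, 21)  37(-16, -6, 22)  45(-18, -7, 21)  66(-20, -7, 21)  86(-22, -7, 22)  24(-22,-11, 18)  32(-24,-12, 17)
  6(-14, -6, 19)   5(-16, -5, 20)  14(-18, -6, 20)  44(-20, -5, 21)  49(-23, -5, 21)  35(-24, -6, 20)  44(-24,-12, 15)
 50(-14, -5, 17) 111(-
[... 719 characters left out ...]
75(-20,-37, 20) 201(-23,-37, 21) 191(-24,-38, 19) 205( -4,-101,-39) 215( -6,-100,-37) 214( -8,-101,-38)
137(-19,-34, 20) 186(-21,-35, 19) 183(-23,-35, 19) 142(-25,-36, 19) 185(-27,-36, 19) 217( -7,-96,-37) 215( -8,-100,-40)
131(-19,-33, 18) 168(-22,-32, 19) 156(-24,-33, 19) 152(-25,-35, 18) 203( -5,-95,-39) 215( -8,-94,-38) 214(-10,-95,-38)
107(-21,-28, 20) 127(-21,-34, 15) 117(-23,-33, 16) 161(-26,-32, 17) 222( -6,-92,-39) 219( -9,-91,-38) 216(-11,-92,-39)
 76(-22,-25, 20)  83(-23,-29, 17) 106(-23,-35, 12) 129(-24,-36, 11) 150(-26,-38, 10) 163(-27,-39,  9) 201(-221,501,535)
 48(-22,-24, 19)  76(-23,-27, 17) 107(-25,-27, 17) 134(-25,-34, 10) 134(-27,-34, 10) 136(-28,-36,  9) 182(-30,-36,  9)
```

```bash
python3 -c "
from h import *
go(.5125,.3961,.098,198.5)"
```

```text
t42.22 pos [0.5026 0.4296 0.1491] head -161.48 tilt -1.000 F [0.1 0.2 0.7] M [ 0.    0.03 -0.01] w 0.0002
turn 0.0003 rad dx 1.2 dy -34.9 dz 51.1  j6 -1.32
```

Call:
send_rows(moves=[{"dx": 1.2, "dy": -17.5, "dz": 0, "turn": 0, "grip": 1}, {"dx": 0, "dy": -17.4, "dz": 0, "turn": 0, "grip": 1}, {"dx": 0, "dy": 0, "dz": 20, "turn": 0, "grip": 1}, {"dx": 0, "dy": 0, "dz": 20, "turn": 0, "grip": 1}, {"dx": 0, "dy": 0, "dz": 11, "turn": 0, "grip": 1}, {"dx": 0, "dy": 0, "dz": 0, "turn": 0, "grip": 1}, {"dx": 0, "dy": 0, "dz": 0, "turn": 0, "grip": 1}, {"dx": 0, "dy": 0, "dz": 5, "turn": 0, "grip": 1}, {"dx": 0, "dy": 0, "dz": 5, "turn": 0, "grip": 1}, {"dx": 0, "dy": 0, "dz": 3, "turn": 0, "grip": 1}, {"dx": 0, "dy": 0, "dz": 0, "turn": 0, "grip": 1}, {"dx": 0, "dy": 0, "dz": 0, "turn": 0, "grip": 1}])

```text
clock: 43.22
position: [0.5123, 0.3956, 0.0836]
eef_rot: [-0.161, 0.987, 0.001, 0.002]
force: [-1.4, -0.8, 7.1]
grip_width: 0.0
```

Contact, 7 N. Stroke to the back (tool −x) 22 mm, then return and repeat.

Call:
send_rows(moves=[{"dx": -4.4, "dy": 0, "dz": 0, "turn": 0, "grip": 1}, {"dx": -4.4, "dy": 0, "dz": 0, "turn": 0, "grip": 1}, {"dx": -4.4, "dy": 0, "dz": 0, "turn": 0, "grip": 1}, {"dx": -4.4, "dy": 0, "dz": 0, "turn": 0, "grip": 1}, {"dx": -4.4, "dy": 0, "dz": 0, "turn": 0, "grip": 1}, {"dx": 0, "dy": 0, "dz": 0, "turn": 0, "grip": 1}, {"dx": 0, "dy": 0, "dz": 0, "turn": 0, "grip": 1}])

```text
clock: 43.8
position: [0.534, 0.4029, 0.0836]
eef_rot: [-0.161, 0.987, 0.001, 0.003]
force: [0.6, -0.3, 6.2]
grip_width: -0.0002
```

```bash
python3 - <<'E'
from w import *
go(.5125,.3961,.098,198.5)
snap("scene","s13");prof("s13")
E
```

```text
t43.80 pos [0.534  0.4029 0.0836] head -161.50 tilt -1.000 F [ 0.6 -0.3  6.2] M [ 0.11 -0.19  0.01] w -0.0002
turn 0.0000 rad dx 22.6 dy 0.4 dz -14.4  j6 -1.38
tens [(-30, 94), (-28, 87), (-26, 80), (-24, 76), (-22, 79), (-20, 87), (-18, 94), (-16, 96), (-14, 88), (-12, 66), (-10, 37), (-8, 16), (-6, 11), (-4, 15), (-2, 25), (0, 38), (2, 48), (4, 54), (6, 59), (8, 60), (10, 59), (12, 53), (14, 53), (16, 58), (18, 61), (20, 59), (22, 53), (24, 40), (26, 28), (28, 21), (30, 15), (32, 13), (34, 28), (36, 54), (38, 78), (40, 85), (42, 80), (44, 85), (46, 98), (48, 108), (50, 102), (52, 81), (54, 72), (56, 82), (58, 88), (60, 83), (62, 65), (64, 38), (66, 20), (68, 23), (70, 40), (72, 59), (74, 76), (76, 90), (78, 99)]
units [(-30, 32), (-28, 31), (-26, 36), (-24, 48), (-22, 67), (-20, 91), (-18, 114), (-16, 130), (-14, 137), (-12, 131), (-10, 120), (-8, 107), (-6, 99), (-4, 89), (-2, 67), (0, 35), (2, 14), (4, 10), (6, 16), (8, 24), (10, 42), (12, 64), (14, 84), (16, 93), (18, 101), (20, 112), (22, 120), (24, 107), (26, 82), (28, 63), (30, 60), (32, 53), (34, 39), (36, 26), (38, 20), (40, 15), (42, 15), (44, 30), (46, 58), (48, 80), (50, 87), (52, 85), (54, 87), (56, 96), (58, 106), (60, 99), (62, 83), (64, 80), (66, 89), (68, 94), (70, 86), (72, 70), (74, 52), (76, 38), (78, 35)]
```

Call:
send_rows(moves=[{"dx": 0, "dy": 0, "dz": -5, "turn": 0, "grip": 1}, {"dx": 0, "dy": 0, "dz": -7, "turn": 0, "grip": 1}, {"dx": 10, "dy": 0, "dz": 0, "turn": 0, "grip": 1}, {"dx": 12, "dy": 0, "dz": 0, "turn": 0, "grip": 1}, {"dx": 0, "dy": 0, "dz": 0, "turn": 0, "grip": 1}, {"dx": 0, "dy": 0, "dz": 0, "turn": 0, "grip": 1}, {"dx": 0, "dy": 0, "dz": 6, "turn": 0, "grip": 1}, {"dx": 0, "dy": 0, "dz": 3, "turn": 0, "grip": 1}, {"dx": 0, "dy": 0, "dz": 3, "turn": 0, "grip": 1}, {"dx": 0, "dy": 0, "dz": 0, "turn": 0, "grip": 1}, {"dx": 0, "dy": 0, "dz": 0, "turn": 0, "grip": 1}, {"dx": -4.5, "dy": 0, "dz": 0, "turn": 0, "grip": 1}, {"dx": -4.5, "dy": 0, "dz": 0, "turn": 0, "grip": 1}, {"dx": -4.5, "dy": 0, "dz": 0, "turn": 0, "grip": 1}, {"dx": -4.5, "dy": 0, "dz": 0, "turn": 0, "grip": 1}, {"dx": -2.5, "dy": 0, "dz": 0, "turn": 0, "grip": 1}, {"dx": 0, "dy": 0, "dz": 0, "turn": 0, "grip": 1}, {"dx": 0, "dy": 0, "dz": 0, "turn": 0, "grip": 1}])

```text
clock: 45.35
position: [0.5336, 0.4022, 0.0836]
eef_rot: [-0.161, 0.987, 0.001, 0.003]
force: [2.1, -0.5, 7.2]
grip_width: 0.0002
```

```bash
python3 - <<'E'
from w import *
go(.5125,.3961,.0836,198.5)
snap("scene","s14");prof("s14")
E
```

```text
t45.35 pos [0.5336 0.4022 0.0836] head -161.52 tilt -1.000 F [ 2.1 -0.5  7.2] M [ 0.04 -0.22 -0.04] w 0.0002
turn -0.0004 rad dx 21.9 dy 0.9 dz -0.0  j6 -1.38
tens [(-30, 92), (-28, 87), (-26, 81), (-24, 78), (-22, 80), (-20, 87), (-18, 93), (-16, 96), (-14, 87), (-12, 65), (-10, 37), (-8, 17), (-6, 12), (-4, 15), (-2, 24), (0, 38), (2, 49), (4, 54), (6, 59), (8, 60), (10, 58), (12, 52), (14, 51), (16, 57), (18, 61), (20, 58), (22, 52), (24, 40), (26, 28), (28, 21), (30, 17), (32, 14), (34, 28), (36, 55), (38, 79), (40, 85), (42, 80), (44, 85), (46, 97), (48, 105), (50, 101), (52, 81), (54, 74), (56, 84), (58, 90), (60, 83), (62, 65), (64, 39), (66, 21), (68, 23), (70, 39), (72, 58), (74, 75), (76, 89), (78, 99)]
units [(-30, 37), (-28, 37), (-26, 37), (-24, 41), (-22, 51), (-20, 70), (-18, 93), (-16, 116), (-14, 133), (-12, 137), (-10, 127), (-8, 102), (-6, 64), (-4, 28), (-2, 24), (0, 49), (2, 78), (4, 93), (6, 86), (8, 68), (10, 70), (12, 85), (14, 95), (16, 87), (18, 75), (20, 77), (22, 88), (24, 86), (26, 64), (28, 32), (30, 16), (32, 12), (34, 18), (36, 41), (38, 67), (40, 85), (42, 90), (44, 80), (46, 80), (48, 96), (50, 109), (52, 113), (54, 111), (56, 109), (58, 112), (60, 106), (62, 85), (64, 55), (66, 31), (68, 22), (70, 31), (72, 49), (74, 66), (76, 77), (78, 80)]
```

Call:
send_rows(moves=[{"dx": 0, "dy": 0, "dz": -5, "turn": 0, "grip": 1}, {"dx": 0, "dy": 0, "dz": -7, "turn": 0, "grip": 1}, {"dx": 10, "dy": 0, "dz": 0, "turn": 0, "grip": 1}, {"dx": 10, "dy": 0, "dz": 0, "turn": 0, "grip": 1}, {"dx": 0, "dy": 0, "dz": 0, "turn": 0, "grip": 1}, {"dx": 0, "dy": 0, "dz": 0, "turn": 0, "grip": 1}, {"dx": 0, "dy": 0, "dz": 6, "turn": 0, "grip": 1}, {"dx": 0, "dy": 0, "dz": 3, "turn": 0, "grip": 1}, {"dx": 0, "dy": 0, "dz": 3, "turn": 0, "grip": 1}, {"dx": 0, "dy": 0, "dz": 0, "turn": 0, "grip": 1}, {"dx": 0, "dy": 0, "dz": 0, "turn": 0, "grip": 1}, {"dx": -4.5, "dy": 0, "dz": 0, "turn": 0, "grip": 1}, {"dx": -4.5, "dy": 0, "dz": 0, "turn": 0, "grip": 1}, {"dx": -4.5, "dy": 0, "dz": 0, "turn": 0, "grip": 1}, {"dx": -3.5, "dy": 0, "dz": 0, "turn": 0, "grip": 1}, {"dx": 0, "dy": 0, "dz": 0, "turn": 0, "grip": 1}, {"dx": 0, "dy": 0, "dz": 0, "turn": 0, "grip": 1}])

```text
clock: 46.82
position: [0.5308, 0.4013, 0.0839]
eef_rot: [-0.161, 0.987, 0.001, 0.004]
force: [1.7, -0.5, 9.3]
grip_width: 0.0001
```

```bash
python3 - <<'E'
from w import *
go(.5125,.3961,.0836,198.5)
snap("scene","s15");prof("s15")
E
```

```text
t46.82 pos [0.5308 0.4013 0.0839] head -161.52 tilt -1.000 F [ 1.7 -0.5  9.3] M [-0.09 -0.2   0.01] w 0.0001
turn -0.0004 rad dx 19.0 dy 0.9 dz 0.3  j6 -1.38
tens [(-30, 93), (-28, 88), (-26, 81), (-24, 77), (-22, 79), (-20, 87), (-18, 94), (-16, 94), (-14, 85), (-12, 65), (-10, 38), (-8, 18), (-6, 12), (-4, 15), (-2, 23), (0, 35), (2, 47), (4, 55), (6, 60), (8, 61), (10, 60), (12, 53), (14, 50), (16, 56), (18, 62), (20, 60), (22, 52), (24, 38), (26, 26), (28, 21), (30, 17), (32, 15), (34, 27), (36, 53), (38, 78), (40, 86), (42, 81), (44, 85), (46, 97), (48, 106), (50, 100), (52, 79), (54, 71), (56, 83), (58, 90), (60, 83), (62, 64), (64, 37), (66, 20), (68, 24), (70, 40), (72, 58), (74, 75), (76, 88), (78, 97)]
units [(-30, 42), (-28, 37), (-26, 35), (-24, 36), (-22, 34), (-20, 33), (-18, 34), (-16, 44), (-14, 63), (-12, 89), (-10, 113), (-8, 129), (-6, 136), (-4, 131), (-2, 124), (0, 116), (2, 103), (4, 79), (6, 66), (8, 80), (10, 103), (12, 106), (14, 90), (16, 78), (18, 92), (20, 111), (22, 108), (24, 76), (26, 38), (28, 15), (30, 12), (32, 16), (34, 40), (36, 75), (38, 96), (40, 96), (42, 82), (44, 66), (46, 60), (48, 58), (50, 53), (52, 53), (54, 54), (56, 52), (58, 46), (60, 35), (62, 25), (64, 19), (66, 23), (68, 35), (70, 52), (72, 69), (74, 84), (76, 93), (78, 97)]
```

Call:
send_rows(moves=[{"dx": 0.6, "dy": 0, "dz": 0, "turn": 0, "grip": 1}, {"dx": 0, "dy": 0, "dz": 0, "turn": 0, "grip": 1}, {"dx": 0, "dy": 0, "dz": -5, "turn": 0, "grip": 1}, {"dx": 0, "dy": 0, "dz": -15, "turn": 0, "grip": 1}, {"dx": 0, "dy": 0, "dz": -30, "turn": 0, "grip": 1}, {"dx": 0, "dy": 0, "dz": -40, "turn": 0, "grip": 1}, {"dx": 0, "dy": 0, "dz": -40, "turn": 0, "grip": 1}, {"dx": 0, "dy": 0, "dz": -30, "turn": 0, "grip": 1}, {"dx": 35, "dy": 20, "dz": 0, "turn": 0, "grip": 1}, {"dx": 35, "dy": 20, "dz": 0, "turn": 0, "grip": 1}, {"dx": 35, "dy": 20, "dz": 0, "turn": 0, "grip": 1}, {"dx": 35, "dy": 20, "dz": 0, "turn": 0, "grip": 1}, {"dx": 35, "dy": 20, "dz": 0, "turn": 0, "grip": 1}, {"dx": 35, "dy": 20, "dz": 0, "turn": 0, "grip": 1}, {"dx": 0, "dy": 0, "dz": 0, "turn": 0, "grip": 1}, {"dx": 0, "dy": 0, "dz": 0, "turn": 0, "grip": 1}])

```text
clock: 48.2
position: [0.2876, 0.4474, 0.2405]
eef_rot: [-0.163, 0.987, -0.0, -0.0]
force: [0.5, -0.5, -0.0]
grip_width: -0.0001
```

```bash
python3 - <<'E'
from w import *
go(0,0,0)
p,d=snap("scene","s16");snap("top","t16");prof("s16")
S=strips("s16",P0,"strip_f");st=cv2.imread("pics/strip_f.png")[300:580]
a=cv2.resize(p[135:225,230:300],None,fx=4,fy=4,interpolation=2)[:,:,::-1];b=cv2.resize(p[255:325,220:300],None,fx=5,fy=5,interpolation=2)[:,:,::-1]
H=np.zeros((560,800,3),np.uint8);H[:280,:492]=st;H[:280,500:780]=a[:280];H[-280:,:400]=b[:280]
p2=np.load("t16.npz")['p'];t=cv2.resize(p2[165:235,245:335],None,fx=4,fy=4,interpolation=2)[:,:,::-1];H[-280:,410:770]=t
cv2.imwrite("pics/final.png",H)
# standoff extents along stand y from top & scene clouds
for n,tg in(("top","t16"),("scene","s16")):
    W=cloudb(n,np.load(tg+".npz")).reshape(-1,3);c,s=np.cos(TUBE[2]),np.sin(TUBE[2]);D=W-[TUBE[0],TUBE[1],.18]
    X=D[:,0]*c+D[:,1]*s;Y=-D[:,0]*s+D[:,1]*c
    m=(abs(X)<.022)&(abs(X)>.011)&(abs(D[:,2])<.03)&(Y>.003)&(Y<.12);print(n,np.histogram(Y[m]*1e3,bins=np.arange(0,124,4))[0].tolist())
    m=(abs(D[:,2]-.0)<.03)&(X<-.08)&(abs(Y-.186)<.02)&(X>-.17);print("cap side",np.histogram(X[m&(abs(Y-.186)>.009)]*1e3,bins=np.arange(-170,-80,4))[0].tolist())
E
```

```text
t48.20 pos [0.2876 0.4474 0.2405] head -161.28 tilt -1.000 F [ 0.5 -0.5 -0. ] M [-0.03 -0.01 -0.05] w -0.0001
turn -0.0000 rad dx 415.9 dy -331.4 dz 240.5  j6 -1.06
tens [(-30, 97), (-28, 90), (-26, 83), (-24, 80), (-22, 83), (-20, 91), (-18, 97), (-16, 99), (-14, 91), (-12, 70), (-10, 41), (-8, 18), (-6, 11), (-4, 15), (-2, 26), (0, 39), (2, 50), (4, 56), (6, 61), (8, 62), (10, 61), (12, 56), (14, 54), (16, 59), (18, 64), (20, 61), (22, 53), (24, 42), (26, 29), (28, 22), (30, 18), (32, 15), (34, 30), (36, 57), (38, 82), (40, 89), (42, 83), (44, 89), (46, 102), (48, 110), (50, 104), (52, 83), (54, 75), (56, 86), (58, 93), (60, 87), (62, 68), (64, 41), (66, 23), (68, 26), (70, 42), (72, 62), (74, 80), (76, 94), (78, 103)]
units [(-30, 80), (-28, 79), (-26, 79), (-24, 79), (-22, 78), (-20, 77), (-18, 73), (-16, 73), (-14, 79), (-12, 82), (-10, 65), (-8, 35), (-6, 14), (-4, 13), (-2, 27), (0, 54), (2, 81), (4, 96), (6, 92), (8, 76), (10, 79), (12, 93), (14, 104), (16, 101), (18, 99), (20, 109), (22, 115), (24, 102), (26, 71), (28, 31), (30, 15), (32, 14), (34, 20), (36, 45), (38, 72), (40, 87), (42, 86), (44, 65), (46, 44), (48, 35), (50, 30), (52, 30), (54, 33), (56, 33), (58, 31), (60, 26), (62, 20), (64, 16), (66, 15), (68, 16), (70, 22), (72, 34), (74, 51), (76, 67), (78, 80)]
top [0, 0, 0, 0, 0, 0, 2, 11, 8, 8, 13, 9, 10, 7, 6, 9, 11, 7, 9, 9, 7, 6, 4, 0, 0, 0, 0, 0, 0, 0]
cap side [0, 0, 0, 0, 0, 0, 0, 0, 6, 7, 8, 8, 7, 7, 9, 8, 8, 8, 6, 0, 0, 0]
scene [5, 2, 0, 2, 0, 0, 0, 5, 11, 16, 16, 16, 22, 25, 10, 5, 16, 15, 19, 15, 22, 41, 13, 1, 0, 1, 2, 1, 3, 2]
cap side [0, 0, 0, 0, 0, 0, 0, 42, 31, 25, 27, 23, 24, 25, 25, 20, 28, 14, 0, 1, 2, 2]
```

View pics/final.png

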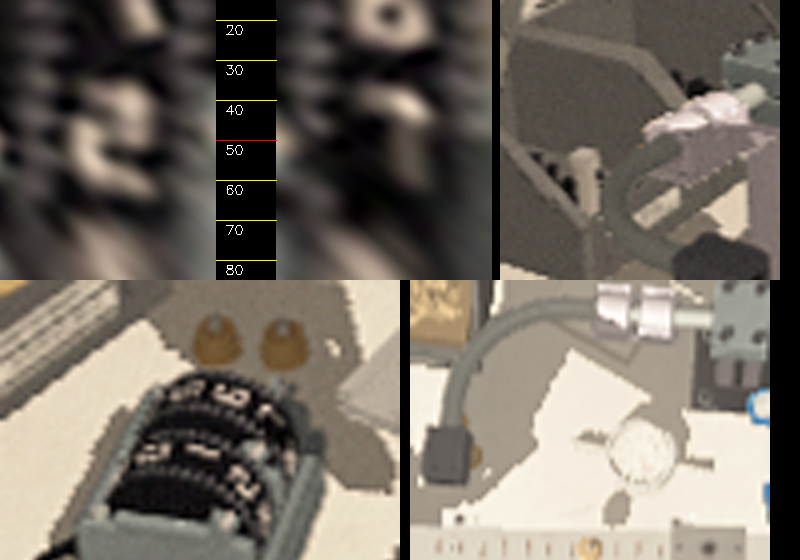

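```bash
python3 -c "
from workcell import ctrl
print(ctrl.sign_off())"
```

```text
the job is handed in; nothing more can be done
None
```

The job is done and handed in at about 48 s. Both stand-offs in the tray (only two were there) are on the straight length by the clamp, the cap is home, and the counter reads 27.

- **Stand-offs:** My last camera check puts them at about 26–57 mm and 58–90 mm from the clamp face, short of the bend start at 106 mm. The first sits about 12 mm further from the clamp than where I let it go. I did not find out why.
- **End cap:** I first took a dark mark on its closed end for the bore, turned it the wrong way round and touched the tube end with about 20 N. I turned it back and pushed it on until it bottomed at about 9 N. The top camera then showed the cap at −138 to −96 mm in the stand's axes, against an expected −136 to −96 mm. The side camera read 4–7 mm off that, which fits its known bias.
- **Counter:** Figures 2 and 7 are both centred within about 1° of the pointers.
- **Disagreement:** The two cameras differed by 4–6 mm on the tube. I went with the top camera, and both stand-offs and the cap then went on with little force.
- **Bystanders:** I never touched the other things on the bench, though I did not measure their positions again at the end. The arm is clear of everything.

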